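Check a photometer's open light path with glass reference cells

ROBOT

A 7-joint arm with a two-finger parallel gripper is mounted at the origin on the work surface. World frame = base frame: x ahead of the robot, y to its left, z up, the work surface at z = 0. Lengths are in mm, angles in rad, forces in N, time in s.
With the tool pointing down it reaches from about 350 to 900 mm from the base axis. Payload 7.2 kg.
Tool frame: the origin (TCP) lies on the centre line of the jaws, within the pads' length; the fingertips stand ahead of it and the grasp point (between the pads) lies 6 mm ahead of it (robot.tcp_to_tips is the y of the fingertips in the tool frame, in mm); y points along the fingers, z is the direction in which the jaws open and shut, and the axes are right-handed (so a half turn about y gives the same grasp; the last joint's range is limited). The gripper opens to 88 mm and grips with 3 to 60 N. Pads are 20 mm wide; open, the fingers measure 115 mm over their backs; the gripper's body (75 mm by 178 mm) begins 61 mm behind the grasp point.
Start: joints at [-1.319, 0.411, -0.013, 1.596, 0.006, 1.134, -0.082], TCP at [196.495, 593.311, 247.653] pointing down, gripper open.
Joint ranges: [-2.95, 2.95], [-0.29, 1.99], [-1.47, 1.44], [0.14, 2.54], [-1.03, 4.17], [0.13, 1.85], [-2.86, 2.86]. Speed limits (rad/s): [2.39, 2.39, 3.01, 3.01, 3.14, 3.14, 3.14].

INTERFACE

Orientations are given as a unit quaternion [w, x, y, z].
In Python, from cell import get_state, imaging, robot gives the robot as it stands.
- The arm moves only by the tool jog_arm, never from a script. Its argument "moves" is a list of rows, each a list of 7 numbers: the gripper's target within -1 to 1 (shut at 1, half-way at 0, fully open at -1), then the shift along the tool's x, y, z in mm, then the turn, a rotation vector about the tool's x, y, z in rad. In form: [[grip, dx, dy, dz, wx, wy, wz], ...]. A call has 1 to 10 rows; each row is the pose to reach, as a shift and turn from the pose commanded when the call began, along the tool's axes at that moment; what a row does not reach only later rows make up. A row lasts 1/10 s, in which the tool goes at most 50 mm and 8.59 degrees, less where a joint would pass 70% of its speed; a pose out of reach is approached as far as the arm can. A call with a gripper value outside its range is refused whole. The fingers move at their own pace and stop on an object; the grip force is fixed at half the most. Time passes only in rows, so rows that repeat a pose let the fingers close. It gives the time, the measured TCP pose, the force and the opening at its end, in the units of the state.
- get_state(): the state, without advancing time (a new reading comes with each control period).
- imaging.grab_frame(name): name is "side" or "top"; returns a dict with "color" (420x560x3 uint8, red, green, blue), "depth" (420x560 float32, mm along the optical axis (not along the pixel's ray), 0 where there is no reading), "K" (3x3 intrinsics, pixels), "R" (3x3) and "t" (3): a world point X has camera coordinates R X + t. Camera axes: x right, y down, z forward; pixel columns grow to the right and rows downward; lengths in mm; the calibration is good to about 2 mm. A picture is of the moment at which its call begins.
- robot.job_done(): hands the job in, once; it reports no verdict.
The state is a dict: "clock": time; "qpos": joint angles; "dq": joint speeds; "effort": joint torques, N m; "tcp_pos": TCP position; "tool_rot": TCP orientation; "wrist_force": force on the tool from outside, world axes, zero at the start; "torque": the same for the moment, N m; "gripper_width": opening from 0.0 (shut) to 1.0 (fully open).
Only numpy, scipy, OpenCV 4.12 (cv2) and the standard library are available. Lean on these libraries where they do the work, as an engineer would, in place of code of your own. Each camera call takes 0.05 s, during which the arm holds its last target.

TASK

Check the photometer with the two glass reference cells that stand on the blue mat: take the clear one (white cap) and hold it upright and still for a full second midway between the two lenses, its clear windows square to the light path and the light passing centrally through the lower half of the glass, then stand it gently, upright, in an empty compartment of the white divided rack and let go. Then hold the dark grey one (black cap) in the light path in the same way, and finish while still holding it there. Grip the cells by their frosted faces only, never by the clear windows or the cap, do not let them fall or tip over, do not bump the photometer, and leave the other two cells, the jar and the red rubber blower as they are.

Things in the scene. Friction and masses are not known exactly. Their poses are not given: they have to be found in the camera images.
- clear_mid (a point): clear reference cell: colourless glass, whitish frosted sides, white cap; starts upright on the blue mat (2 mm thick). Glass 22.5 mm long (its x) x 12.5 mm wide (y) x 45 mm high, plus a smaller cap 6 mm high; 32 g. The long faces (+-y) are frosted: grip these, across 12.5 mm. The narrow end faces (+-x) are the clear windows for the light; both ends alike. Point: centre of the glass, 22.5 mm above its foot; z up
- grey_mid (a point): dark grey reference cell: smoky dark glass, black cap; starts upright on the mat beside the clear one. Glass 22.5 mm long (its x) x 12.5 mm wide (y) x 45 mm high, plus a smaller cap 6 mm high; 32 g. The long faces (+-y) are frosted: grip these, across 12.5 mm. The narrow end faces (+-x) are the clear windows for the light; both ends alike. Point: centre of the glass, 22.5 mm above its foot; z up
- beam (a point): midpoint of the fixed photometer's light path, 100 mm above the bench, halfway between two facing lenses 76 mm apart. x: level, along the light path from the lit source lens to the detector; z up. Lens tubes 31 mm in diameter (33 at a ring), heads behind them 44 mm square, on posts; nothing stands between the lenses above the rail, whose top is 22 mm above the bench
- rack: white divided rack, a fixed block 176 (x) x 44 (y) x 18 mm high with four compartments in a row along x, each 26.5 (x) x 16.5 (y) mm, 14 mm deep, mouths chamfered 1.5 mm. A cell stands in one with its length along the rack's x. Two are taken by the amber and green cells. Origin: centre of the underside; z up
- slot0 (a point): middle of the floor of the rack's compartment at x = -60 mm (4 mm above the bench); axes as the rack's
- slot1 (a point): middle of the floor of the rack's compartment at x = -20 mm; axes as the rack's
- slot2 (a point): middle of the floor of the rack's compartment at x = 20 mm; axes as the rack's
- slot3 (a point): middle of the floor of the rack's compartment at x = 60 mm; axes as the rack's
- amber_mid (a point): amber glass cell with orange cap, standing in a compartment of the rack, to be left alone. Same size and point as the other cells.
- green_mid (a point): green glass cell with green cap, standing in a compartment of the rack, to be left alone. Same size and point as the other cells.
- photometer: the photometer: lamp head and detector head on an aluminium rail 270 mm long (x) x 40 mm wide. Origin under the middle of the rail, on the bench; x along the rail and the light path, z up
- clear: the clear cell, origin at the centre of its foot, axes as its point
- grey: the grey cell, origin at the centre of its foot, axes as its point
- flask_mid (a point): sample jar, 48 mm in diameter, 85 mm high, teal cap; a bystander. Point: on its axis, 42 mm above its foot
- blower_mid (a point): dark red rubber blower bulb standing on its base, 52 mm in diameter, 85 mm high with its nozzle up; a bystander. Point: on its axis, 42 mm above its foot
Things that resemble listed ones, but are neither listed nor needed, are in the scene too. Of the things that look like the rack, take the one that is nearest to the robot's base at the start.

How it is judged:
By the outcome, as a careful person would: the job done as asked, in the order asked, and still so for the second after the job is handed in, while the arm keeps its last pose, push and grip.
It also fails if it takes over 72 s, if anything falls off the work surface, if the arm or the gripper's body presses on something with over 40 N, if the wrist force passes 120 N, or if a joint passes its speed limit or range.

## Working session

There is one attempt and no reset: what is moved stays moved. The work goes in short steps, Python scripts to look and compute and a tool call to move; the robot and the scene stay as the last step left them, time stands still between calls to the robot, and variables do not carry over. Pictures are saved under pics/ and viewed, and the job is handed in when it is done.

Besides the shell and the picture viewer there is one more tool, called after "Emit:" as name([rows], argument=value, ...), one row to a line, values as JSON. jog_arm: Moves the arm, as the interface text tells. Its arguments: {"type":"object","properties":{"moves":{"type":"array","items":{"type":"array","items":{"type":"number"}}}},"required":["moves"]}

```bash
ls; mkdir -p pics
python3 - <<'E'
from cell import get_state, imaging, robot
import cv2,numpy as np
for n in("side","top"):
    f=imaging.grab_frame(n); cv2.imwrite(f"pics/{n}0.png",f["color"][:,:,::-1]); print(n,f["K"],f["R"],f["t"]); np.savez(f"{n}0.npz",**f)
s=get_state(); print(s); print(robot.tcp_to_tips)
E
```

```text
pics
side [[424.855653     0.         278.6419948 ]
 [  0.         424.855653   209.78294782]
 [  0.           0.           1.        ]] [[ 0.97607466 -0.21625508  0.02262752]
 [-0.10838368 -0.57411104 -0.81157223]
 [ 0.18849733  0.78970264 -0.58381376]] [-641.39344628   97.13650381 1020.05330928]
top [[491.81287196   0.         269.36242604]
 [  0.         491.81287196 203.36208264]
 [  0.           0.           1.        ]] [[-0.01934912 -0.99978628  0.00728036]
 [-0.97997425  0.01752131 -0.19835189]
 [ 0.19818194 -0.0109725  -0.98010383]] [ -70.18269702  628.30105667 1308.92797827]
{'clock': 0.1, 'qpos': array([-1.31919241,  0.41182192, -0.01269716,  1.59692304,  0.00559189,
        1.13430483, -0.08221103]), 'dq': array([-1.73670654e-03, -2.27060741e-03, -1.37187857e-03, -3.47917352e-03,
        1.69572701e-03,  5.12886038e-04, -1.09038654e-05]), 'effort': array([ 2.23040021e-03, -5.89103079e+01,  6.43527601e-01, -2.91703320e+01,
       -5.37713896e-02,  1.45367513e-02,  3.45084788e-05]), 'tcp_pos': array([196.39965551, 592.91353246, 246.90724776]), 'tool_rot': array([-0.69758517,  0.69858631, -0.11263332,  0.11254256]), 'wrist_force': array([ 0.13315648, -0.83936155,  0.29530624]), 'torque': array([-0.00517146,  0.00835801,  0.00347105]), 'gripper_width': 1.0036035976552296}
25.0
```

View pics/side0.png

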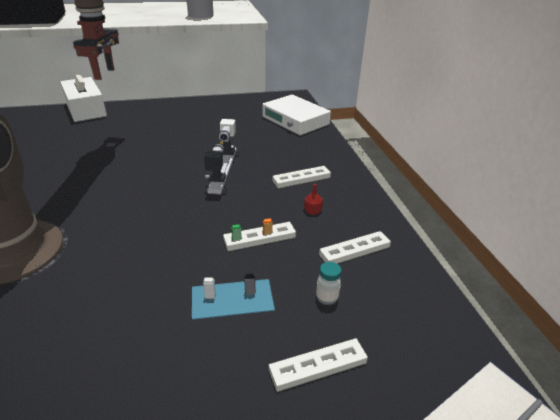

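View pics/top0.png

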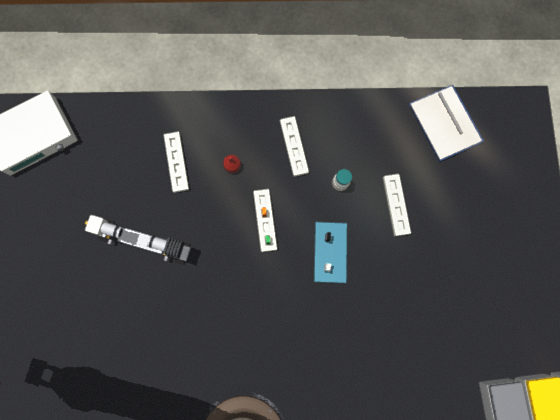

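```bash
cat > h.py <<'E'
import numpy as np,cv2
def load(n,k=0): return dict(np.load(f"{n}{k}.npz"))
def ray(f,u,v,z):
    d=f["R"].T@np.linalg.inv(f["K"])@np.array([u,v,1.]); c=-f["R"].T@f["t"]
    return c+d*(z-c[2])/d[2]
def proj(f,X):
    p=f["R"]@np.asarray(X,float)+f["t"]; p=f["K"]@p; return p[:2]/p[2]
def cloud(f):
    h,w=f["depth"].shape; v,u=np.mgrid[:h,:w]; d=f["depth"]
    p=np.stack([u,v,np.ones_like(u)],-1)@np.linalg.inv(f["K"]).T*d[...,None]
    return (p-f["t"])@f["R"]
def crop(f,u0,u1,v0,v1,s,name):
    c=f["color"][v0:v1,u0:u1,::-1]; cv2.imwrite(name,cv2.resize(c,None,fx=s,fy=s,interpolation=cv2.INTER_CUBIC))
E
python3 - <<'E'
from h import *
t=load("top");s=load("side")
a=cv2.resize(t["color"][205:305,240:360,::-1],None,fx=6,fy=6,interpolation=2);cv2.imwrite("pics/tc.png",a)
crop(t,75,210,205,275,5.9,"pics/tp.png")
crop(s,180,310,215,325,5.4,"pics/sc.png")
crop(s,190,250,110,200,6,"pics/sp.png")
E
```

```text
(no output)
```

View pics/tc.png

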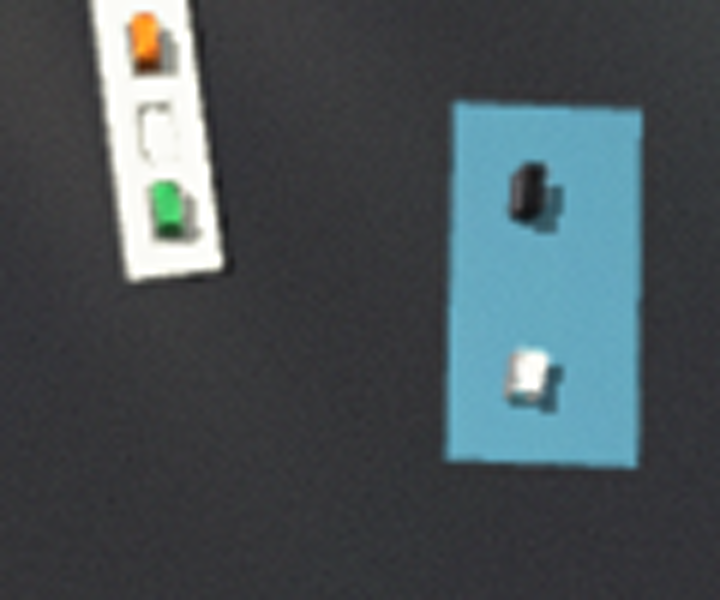

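View pics/tp.png

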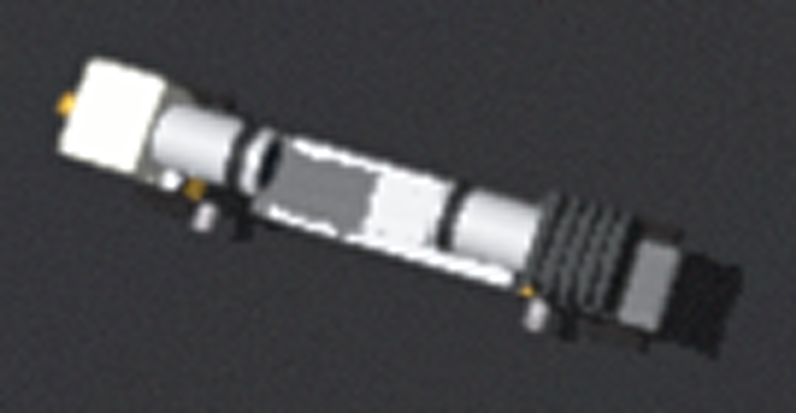

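View pics/sc.png

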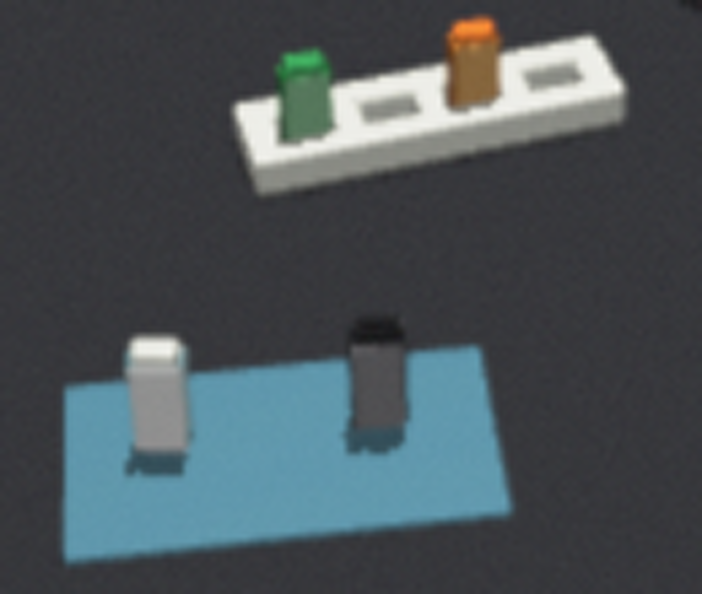

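View pics/sp.png

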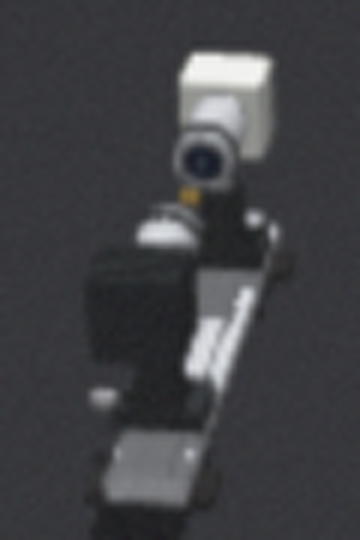

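Run:
```python
from h import *
t=load("top");s=load("side")
for n,f in(("top",t),("side",s)):
    P=cloud(f)
    print(n,"bench z med",np.median(P[350:400,60:200,2]) if n=="top" else np.median(P[300:400,100:180,2]))
    def rep(l,m):
        q=P[m]; q=q[np.isfinite(q).all(1)]
        print(l,len(q),"mean",q.mean(0).round(1),"min",q.min(0).round(1),"max",q.max(0).round(1))
        return q
    h,w=P.shape[:2]; X,Y,Z=P[...,0],P[...,1],P[...,2]; ok=f["depth"]>0
    if n=="top":
        box={"clear":(318,340,258,278),"grey":(318,340,228,248),"amber":(258,272,204,218),"green":(260,275,233,246)}
    else: box={"clear":(200,218,274,304),"grey":(242,260,272,302),"amber":(260,276,214,238),"green":(229,244,220,244)}
    for k,(a,b,c,d) in box.items():
        m=np.zeros((h,w),bool); m[c:d,a:b]=True
        q=rep(k,m&ok&(Z>(22 if k in("amber","green") else 10))&(Z<70))
        top=q[q[:,2]>44]; print("   top",len(top),top.mean(0).round(1) if len(top) else "")
    # rack
    m=np.zeros((h,w),bool)
    if n=="top": m[185:256,248:285]=True
    else: m[220:252,220:300]=True
    V=f["color"].min(2)
    mm=(m&(V>150)).astype(np.uint8)
    c=max(cv2.findContours(mm,0,1)[0],key=cv2.contourArea)
    r=cv2.minAreaRect(c); print("rack rect",r)
    print([ray(f,*p,18).round(1).tolist() for p in cv2.boxPoints(r)], "z",np.median(Z[m&(V>150)]))
    hsv=cv2.cvtColor(f["color"],cv2.COLOR_RGB2HSV)
```

```text
top bench z med 0.4957066420886749
clear 54 mean [ 448.1 -238.5   42. ] min [ 423.2 -253.    10.1] max [ 460.  -232.    58.1]
   top 34 [ 449.8 -239.6   50.5]
grey 57 mean [ 533.4 -244.1   40.8] min [ 507.  -278.4   11. ] max [ 553.2 -237.8   60.5]
   top 33 [ 535.4 -244.6   50.9]
amber 62 mean [608.9 -66.3  42.1] min [595.7 -83.5  22. ] max [632.9 -49.1  60.9]
   top 37 [608.2 -66.2  52.7]
green 52 mean [530.1 -73.7  45.4] min [515.1 -93.5  22.1] max [549.5 -56.4  62.1]
   top 37 [528.8 -74.9  52.9]
rack rect ((264.7161560058594, 219.87118530273438), (61.25788497924805, 15.991808891296387), 82.40535736083984)
[[674.7, -34.9, 18.0], [680.2, -81.0, 18.0], [503.4, -100.6, 18.0], [498.2, -55.6, 18.0]] z 17.529715094521382
side bench z med 0.37154137067880305
clear 200 mean [ 451.9 -246.    34.8] min [ 440.1 -251.2   10.2] max [ 463.9 -234.9   55.1]
   top 67 [ 451.8 -244.2   50. ]
grey 185 mean [ 537.  -250.9   35.7] min [ 526.1 -255.2   10.2] max [ 548.3 -240.    55.6]
   top 68 [ 537.3 -249.    50.5]
amber 117 mean [610.7 -71.6  41.8] min [600.7 -81.6  22.2] max [623.8 -61.2  57. ]
   top 56 [611.4 -70.2  51.3]
green 129 mean [531.4 -80.3  41.2] min [520.5 -86.4  22. ] max [544.  -69.3  58.7]
   top 58 [531.4 -79.2  51.6]
rack rect ((259.0577087402344, 233.28846740722656), (12.355315208435059, 70.20956420898438), 78.69007110595703)
[[503.0, -56.9, 18.0], [685.7, -33.9, 18.0], [679.5, -84.1, 18.0], [503.5, -104.1, 18.0]] z 18.857799108359558
```

Run:
```python
from h import *
from scipy.spatial.transform import Rotation as Rn
q=np.array([-0.69758517,  0.69858631, -0.11263332,  0.11254256]); R=Rn.from_quat(q[[1,2,3,0]]).as_matrix(); print(R.round(3))
f=load("top"); P=cloud(f); Z=P[...,2]; ok=f["depth"]>0
sub=np.zeros_like(ok); sub[205:275,75:210]=True
q=P[sub&ok&(Z>6)&(Z<30)]; print("rail",len(q)); 
r=cv2.minAreaRect(q[:,:2].astype(np.float32)); print(r)
q=P[sub&ok&(Z>75)&(Z<130)]; print("heads",len(q))
c=q[:,:2].mean(0); u,s_,vt=np.linalg.svd(q[:,:2]-c); d=vt[0]; d=d if d[1]>0 else -d
print("dir",d,np.degrees(np.arctan2(d[1],d[0])))
d=np.array([np.cos(a:=np.radians(76)),np.sin(a)]); n=np.array([-d[1],d[0]])
# profile along axis
o=np.array([560.,350]); L=(q[:,:2]-o)@d; W=(q[:,:2]-o)@n
for b in range(-140,150,5):
    m=(L>=b)&(L<b+5)
    if m.sum(): print(b,m.sum(),"z",q[m,2].max().round(0),"w",W[m].min().round(1),W[m].max().round(1),"mid",W[m].mean().round(1))
# depth and z image
d8=np.clip(Z,0,130)/130*255; d8[~ok]=0
cv2.imwrite("pics/tz.png",cv2.resize(d8[205:275,75:210].astype(np.uint8),None,fx=5.9,fy=5.9,interpolation=0))
```

```text
[[ 0.949 -0.     0.314]
 [-0.314 -0.001  0.949]
 [ 0.    -1.    -0.001]]
rail 819
((540.7542114257812, 285.7882995605469), (391.18096923828125, 198.70697021484375), 88.99370574951172)
heads 1036
dir [0.29730421 0.95478281] 72.70424064294437
-140 21 z 122.0 w -2.6 24.9 mid 11.4
-135 22 z 121.0 w -2.0 25.1 mid 11.5
-130 25 z 120.0 w -5.6 25.9 mid 9.9
-125 23 z 121.0 w -5.0 25.9 mid 11.6
-120 20 z 120.0 w -3.8 23.8 mid 10.1
-115 6 z 114.0 w 0.4 24.0 mid 14.1
-40 7 z 115.0 w -6.1 7.0 mid 1.4
-35 40 z 121.0 w -8.8 18.3 mid 5.2
-30 22 z 117.0 w -11.6 19.4 mid 5.3
-25 25 z 121.0 w -10.1 19.8 mid 4.3
-20 18 z 118.0 w -7.8 20.3 mid 6.8
-15 23 z 118.0 w -11.5 18.3 mid 3.4
-10 19 z 118.0 w -11.9 18.3 mid 4.1
-5 25 z 118.0 w -11.2 17.4 mid 3.3
0 16 z 117.0 w -11.5 17.8 mid 2.3
5 26 z 118.0 w -10.3 17.0 mid 4.1
10 23 z 125.0 w -16.6 15.9 mid -0.3
15 68 z 130.0 w -20.2 23.3 mid 2.2
20 33 z 129.0 w -19.4 23.7 mid 2.0
25 32 z 127.0 w -19.9 23.6 mid 3.1
30 33 z 129.0 w -19.5 21.6 mid 2.1
35 30 z 127.0 w -21.1 22.9 mid 2.2
40 32 z 127.0 w -20.4 22.7 mid 0.5
45 33 z 127.0 w -21.6 22.4 mid 0.9
50 10 z 122.0 w -18.0 20.7 mid 6.0
55 1 z 106.0 w 0.7 0.7 mid 0.7
60 7 z 110.0 w -4.8 3.4 mid -0.7
```

View pics/tz.png

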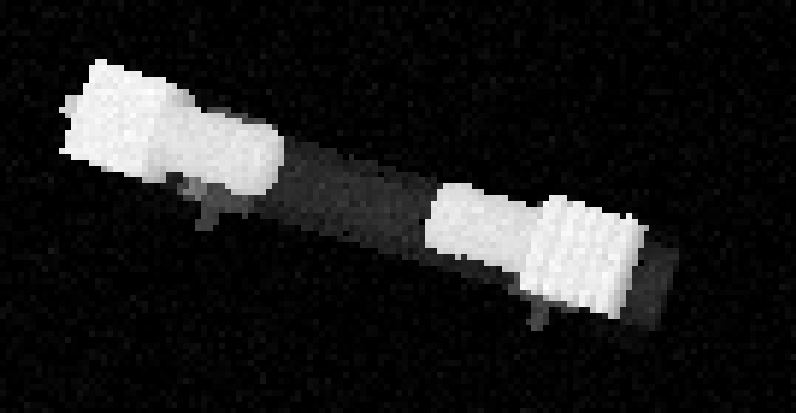

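Run:
```python
from h import *
from scipy.optimize import least_squares
o=np.array([540.,275.])
for n in("top","side"):
    f=load(n); print(n,"cam",(-f["R"].T@f["t"]).round(0)); P=cloud(f); Z=P[...,2]; ok=f["depth"]>0
    q0=P[ok&(Z>70)&(Z<135)&(P[...,0]>450)&(P[...,0]<640)&(P[...,1]>100)&(P[...,1]<440)]
    a=np.radians(73); off=0;zc=100
    for it in range(6):
        d=np.array([np.cos(a),np.sin(a)]); nn=np.array([-d[1],d[0]])
        L=(q0[:,:2]-o)@d; W=(q0[:,:2]-o)@nn
        rad=np.hypot(W-off,q0[:,2]-zc)
        m=(abs(L)<85)&(abs(L)>30)&(rad<21)&(rad>11)
        q=q0[m]
        def res(p):
            d=np.array([np.cos(p[0]),np.sin(p[0])]); nn=np.array([-d[1],d[0]])
            return np.hypot((q[:,:2]-o)@nn-p[1],q[:,2]-p[2])-15.7
        r=least_squares(res,[a,off,zc],loss="soft_l1"); a,off,zc=r.x
    print(n,m.sum(),np.degrees(a),off,zc,"rms",np.sqrt((r.fun**2).mean()))
    d=np.array([np.cos(a),np.sin(a)]); nn=np.array([-d[1],d[0]]); L=(q0[:,:2]-o)@d; W=(q0[:,:2]-o)@nn; rad=np.hypot(W-off,q0[:,2]-zc)
    m=rad<19
    Ls=np.sort(L[m]); print("hist",[(b,int(((Ls>=b)&(Ls<b+4)).sum())) for b in range(-80,80,4)])
    neg=Ls[Ls<0][-8:]; pos=Ls[Ls>0][:8]; print(neg.round(1),pos.round(1))
    for Lm in ((neg[-3:].mean()+pos[:3].mean())/2,): print("mid",o+d*Lm+nn*off, "width",pos[:3].mean()-neg[-3:].mean())
```

```text
top cam [ 355.  -67. 1408.]
top 385 72.55105195558677 6.198248050741545 100.35603632067175 rms 2.0412327611228887
hist [(-80, 15), (-76, 19), (-72, 15), (-68, 19), (-64, 16), (-60, 16), (-56, 15), (-52, 17), (-48, 19), (-44, 14), (-40, 15), (-36, 0), (-32, 0), (-28, 0), (-24, 0), (-20, 0), (-16, 0), (-12, 0), (-8, 0), (-4, 0), (0, 0), (4, 0), (8, 0), (12, 0), (16, 0), (20, 0), (24, 0), (28, 0), (32, 0), (36, 0), (40, 24), (44, 22), (48, 18), (52, 19), (56, 14), (60, 13), (64, 16), (68, 18), (72, 18), (76, 17)]
[-37.9 -37.8 -37.7 -37.4 -37.1 -36.6 -36.4 -36.3] [41.3 41.5 42.  42.  42.3 42.3 42.4 42.5]
mid [534.86317037 279.32805286] width 78.06110968705943
side cam [ 444. -888.  689.]
side 152 73.17756542577443 3.682798352156083 101.38642807012434 rms 1.756780225410532
hist [(-80, 0), (-76, 0), (-72, 4), (-68, 3), (-64, 6), (-60, 6), (-56, 11), (-52, 9), (-48, 9), (-44, 4), (-40, 4), (-36, 2), (-32, 0), (-28, 0), (-24, 0), (-20, 0), (-16, 0), (-12, 0), (-8, 0), (-4, 0), (0, 0), (4, 0), (8, 0), (12, 0), (16, 0), (20, 0), (24, 0), (28, 0), (32, 0), (36, 4), (40, 37), (44, 31), (48, 12), (52, 9), (56, 2), (60, 6), (64, 3), (68, 5), (72, 5), (76, 8)]
[-42.2 -40.7 -39.8 -38.2 -37.6 -36.3 -36.  -33.3] [37.9 38.4 38.9 39.1 40.  40.2 40.3 40.4]
mid [536.93828461 277.5987838 ] width 73.5743799019043
```

Run:
```python
from h import *
t=load("top");s=load("side")
# rail
P=cloud(t);Z=P[...,2]
m=(Z>10)&(Z<30)&(t["depth"]>0); k=np.zeros_like(m); k[205:275,75:210]=1; m&=k
c=max(cv2.findContours(cv2.morphologyEx(m.astype(np.uint8),cv2.MORPH_OPEN,np.ones((3,3))),0,1)[0],key=cv2.contourArea)
q=P[m]; q=q[:, :2]; o=np.array([535,279.]); 
a=np.radians(72.8);d=np.array([np.cos(a),np.sin(a)]);n=np.array([-d[1],d[0]])
L=(q-o)@d;W=(q-o)@n
xs=[];lo=[];hi=[]
for b in range(-35,36,5):
    w=W[(L>=b)&(L<b+5)&(abs(W)<30)]; xs.append(b+2.5);lo.append(w.min());hi.append(w.max())
print(np.round(lo,1),np.round(hi,1),"slopes",np.polyfit(xs,lo,1),np.polyfit(xs,hi,1))
# cells
P=cloud(s);Z=P[...,2]
for nm,(a,b,c,d) in {"clear":(200,218,274,304),"grey":(242,260,272,302)}.items():
    m=np.zeros(Z.shape,bool); m[c:d,a:b]=1
    q=P[m&(s["depth"]>0)&(Z>8)&(Z<42)]; 
    p=np.polyfit(q[:,0]-q[:,0].mean(),q[:,1],1); r=q[:,1]-np.polyval(p,q[:,0]-q[:,0].mean()); g=abs(r)<3
    p=np.polyfit(q[g,0]-q[:,0].mean(),q[g,1],1)
    print(nm,"side face yaw",p[0],"y",p[1],"x mid",(np.percentile(q[g,0],2)+np.percentile(q[g,0],98))/2, np.percentile(q[g,0],98)-np.percentile(q[g,0],2),"rms",r[g].std())
P=cloud(t);Z=P[...,2]
for nm,(a,b,c,d) in {"clear":(318,340,258,278),"grey":(318,340,228,248)}.items():
    m=np.zeros(Z.shape,bool); m[c:d,a:b]=1
    m&=(t["depth"]>0)&(Z>40)&(Z<62)
    q=P[m]; r=cv2.minAreaRect(np.argwhere(m)[:,::-1].astype(np.float32)); print(nm,r,"at z53",ray(t,*r[0],51).round(1))
# side silhouettes bottom row of clear face colours
hsv=cv2.cvtColor(s["color"],cv2.COLOR_RGB2HSV)
for nm,(a,b,c,d) in {"clear":(200,218,274,304),"grey":(242,260,272,302)}.items():
    sat=hsv[c:d,a:b,1]<110; 
    print(nm); print("\n".join("".join("#" if x else "." for x in r) for r in sat))
```

```text
[ 15.3  13.4  15.9  13.1 -17.  -19.3 -18.8 -19.7 -18.1 -19.2 -17.8 -19.5
 -18.  -18.8 -17.7] [18.8 19.5 18.6 20.  18.4 19.9 18.8 20.2 18.3 19.9 18.9 19.6 20.2 20.1
 19. ] slopes [-0.51796506 -8.44854528] [9.06818825e-03 1.93250609e+01]
clear side face yaw -0.18833742107627258 y -247.21455327456306 x mid 451.2492078030515 21.374018860275896 rms 1.2351924216877528
grey side face yaw -0.12394845267086453 y -252.17549831405293 x mid 536.9047737850108 19.355742538830896 rms 1.1719974575375258
clear ((327.79730224609375, 266.7162170410156), (4.767570495605469, 8.055550575256348), 9.462322235107422) at z53 [ 449. -239.   51.]
grey ((328.30999755859375, 235.82997131347656), (4.525484085083008, 8.061017990112305), 8.130102157592773) at z53 [ 534.3 -244.1   51. ]
clear
##################
##################
##################
##################
##################
##################
##################
##################
##################
##################
##################
################..
#.##############..
...#############..
...#############..
...#############..
...#############..
....############..
....############..
....#############.
....############..
....############..
....############..
....############..
....############..
....###########...
.....#########....
...##..######.....
...#...##.###.....
..................
grey
##################
##################
##################
##################
##################
##################
##################
##################
################.#
##############....
..############....
..############....
..############....
..############....
...###########....
..############....
..############....
..############....
..############....
..############....
..############....
..############....
..###########.....
..###########.....
....#.####..#.....
...#..######......
.........#........
...#..............
..................
..................
```

Run:
```python
from h import *
s=load("side")
for f,w in (((s),None),):
  crop(s,198,222,270,308,15,"pics/c1.png"); crop(s,238,264,266,304,15,"pics/g1.png")
a=cv2.imread("pics/c1.png");b=cv2.imread("pics/g1.png");cv2.imwrite("pics/cg.png",np.hstack([a,b]))
t=load("top");crop(t,312,346,224,280,10,"pics/cgt.png")
```

```text
(no output)
```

View pics/cg.png

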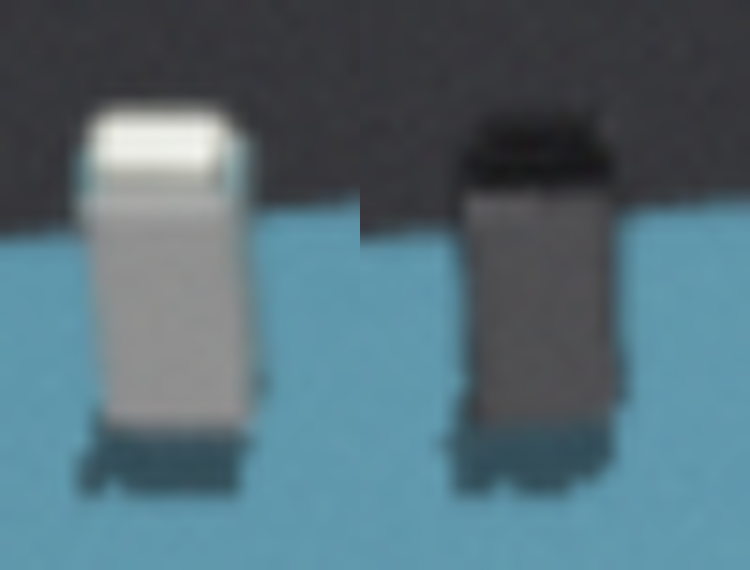

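View pics/cgt.png

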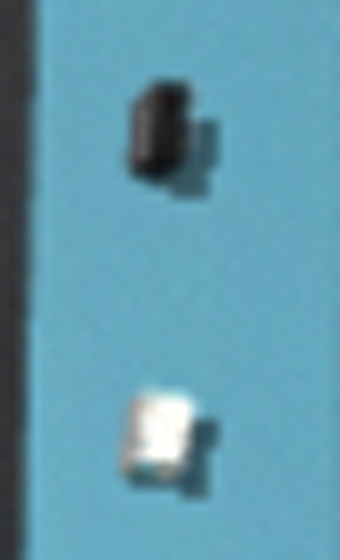

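Run:
```python
from h import *
s=load("side")
for nm,u0,v0,b,t in(("clear",198,270,[(103,425),(248,428)],[(82,194),(240,194)]),("grey",238,266,[(113,422),(252,415)],[(104,192),(252,190)])):
  for z,pp in((2,b),(47,t)):
    A,B=[ray(s,u0+(x+.5)/15-.5,v0+(y+.5)/15-.5,z) for x,y in pp]
    d=B-A; yaw=np.arctan2(d[1],d[0]); c=(A+B)/2; n=np.array([-np.sin(yaw),np.cos(yaw),0])*6.25
    print(nm,z,"len",np.linalg.norm(d).round(1),"yaw",yaw.round(3),"centre",(c+n).round(1))
```

```text
clear 2 len 20.7 yaw -0.225 centre [ 451.6 -241.     2. ]
clear 47 len 21.8 yaw -0.196 centre [ 452.8 -239.7   47. ]
grey 2 len 20.1 yaw -0.129 centre [ 537.9 -245.     2. ]
grey 47 len 20.8 yaw -0.176 centre [ 538.5 -244.2   47. ]
```

```bash
cat > g.py <<'E'
import sys,numpy as np
from scipy.spatial.transform import Rotation as Rn
from cell import get_state
s=get_state(); q=s["tool_rot"]; R=Rn.from_quat(q[[1,2,3,0]]).as_matrix()
p=s["tcp_pos"]; yaw=np.arctan2(R[1,0],R[0,0])
print("t",round(s["clock"],2),"tcp",p.round(1),"yaw",yaw.round(4),"ydir",R[:,1].round(4),"q",s["qpos"].round(2),"F",s["wrist_force"].round(1),"w",round(s["gripper_width"],3))
if len(sys.argv)>4:
    T=np.array(list(map(float,sys.argv[1:4]))); y=float(sys.argv[4])
    Rt=np.column_stack([[np.cos(y),np.sin(y),0],[0,0,-1],[-np.sin(y),np.cos(y),0]])
    print("shift",(R.T@(T-p)).round(1),"turn",Rn.from_matrix(R.T@Rt).as_rotvec().round(4),"dist",np.linalg.norm(T-p).round(0))
E
python3 g.py 560 300 260 -0.3194; python3 g.py 451 -240 150 -0.19
```

```text
t 0.1 tcp [196.4 592.9 246.9] yaw -0.3198 ydir [-4.0e-04 -1.4e-03 -1.0e+00] q [-1.32  0.41 -0.01  1.6   0.01  1.13 -0.08] F [ 0.1 -0.8  0.3] w 1.004
shift [ 437.3  -12.8 -163.8] turn [ 0.0014 -0.0004  0.0001] dist 467.0
t 0.1 tcp [196.4 592.9 246.9] yaw -0.3198 ydir [-4.0e-04 -1.4e-03 -1.0e+00] q [-1.32  0.41 -0.01  1.6   0.01  1.13 -0.08] F [ 0.1 -0.8  0.3] w 1.004
shift [ 503.5   98.  -710.5] turn [ 0.0014 -0.1298  0.    ] dist 876.0
```

Emit:
jog_arm([
  [-1, 219, -6, -82, 0, 0, 0],
  [-1, 219, -6, -82, 0, 0, 0],
  [-1, 219, -6, -82, 0, 0, 0],
  [-1, 219, -6, -82, 0, 0, 0],
  [-1, 219, -6, -82, 0, 0, 0],
  [-1, 437, -12, -164, 0, 0, 0],
  [-1, 437, -12, -164, 0, 0, 0],
  [-1, 437, -12, -164, 0, 0, 0],
  [-1, 437, -12, -164, 0, 0, 0],
  [-1, 437, -12, -164, 0, 0, 0],
])

```text
clock: 1.1
tcp_pos: [562.4, 296.5, 259.4]
tool_rot: [-0.697, 0.698, -0.113, 0.114]
wrist_force: [1.0, -0.1, 0.1]
gripper_width: 1.0
```

```bash
python3 g.py 451 -240 140 -0.19
```

```text
t 1.1 tcp [562.4 296.5 259.4] yaw -0.3233 ydir [ 6.0e-04 -1.5e-03 -1.0e+00] q [-0.67  0.42  0.16  1.56 -0.07  1.16  0.74] F [ 1.  -0.1  0.1] w 1.0
shift [  64.6  120.2 -544. ] turn [ 0.0013 -0.1333  0.001 ] dist 561.0
```

Emit:
jog_arm([
  [-1, 65, 60, -544, 0, -0.13, 0],
  [-1, 65, 60, -544, 0, -0.13, 0],
  [-1, 65, 60, -544, 0, -0.13, 0],
  [-1, 65, 60, -544, 0, -0.13, 0],
  [-1, 65, 60, -544, 0, -0.13, 0],
  [-1, 65, 60, -544, 0, -0.13, 0],
  [-1, 65, 60, -544, 0, -0.13, 0],
  [-1, 65, 60, -544, 0, -0.13, 0],
  [-1, 65, 60, -544, 0, -0.13, 0],
  [-1, 65, 60, -544, 0, -0.13, 0],
])

```text
clock: 2.1
tcp_pos: [459.7, -188.5, 205.0]
tool_rot: [0.704, -0.704, 0.067, -0.067]
wrist_force: [0.6, 0.0, -0.0]
gripper_width: 0.999
```

Emit:
jog_arm([
  [-1, 0, 0, 0, 0, 0, 0],
  [-1, 0, 0, 0, 0, 0, 0],
])

```text
clock: 2.3
tcp_pos: [460.0, -187.8, 204.9]
tool_rot: [0.704, -0.704, 0.068, -0.068]
wrist_force: [-0.6, 0.7, -0.1]
gripper_width: 1.0
```

```bash
python3 g.py 451 -240 110 -0.19
```

```text
t 2.3 tcp [ 460.  -187.8  204.9] yaw -0.193 ydir [-8.e-04  2.e-04 -1.e+00] q [-0.01  0.24  0.35  1.97 -0.1   0.95  1.77] F [-0.6  0.7 -0.1] w 1.0
shift [  1.3  94.9 -53. ] turn [-0.     -0.003  -0.0008] dist 109.0
```

Emit:
jog_arm([
  [-1, 1, 40, -53, 0, 0, 0],
  [-1, 1, 80, -53, 0, 0, 0],
  [-1, 1, 95, -53, 0, 0, 0],
  [-1, 1, 95, -53, 0, 0, 0],
  [-1, 1, 95, -53, 0, 0, 0],
])

```text
clock: 2.8
tcp_pos: [452.4, -237.7, 110.5]
tool_rot: [0.704, -0.704, 0.066, -0.066]
wrist_force: [0.9, 0.6, 0.9]
gripper_width: 1.001
```

```bash
cat > snap.py <<'E'
import sys
from h import *
from cell import imaging
k=sys.argv[1]
for n in("side","top"):
    f=imaging.grab_frame(n); np.savez(f"{n}{k}.npz",**f);
E
cat > cr.py <<'E'
import sys
from h import *
k,n=sys.argv[1:3]; a=list(map(int,sys.argv[3:7])); crop(load(n,k),*a,float(sys.argv[7]),sys.argv[8])
E
python3 snap.py 1; python3 cr.py 1 side 170 290 220 320 6 pics/s1.png; python3 cr.py 1 top 270 390 200 300 6 pics/t1.png; python3 g.py 451 -240 49 -0.19
```

```text
t 2.9 tcp [ 453.  -238.3  111.5] yaw -0.1879 ydir [ 2.2e-03 -3.0e-04 -1.0e+00] q [ 0.12  0.4   0.34  2.03 -0.19  0.74  1.96] F [-0.4  0.9 -0.1] w 0.998
shift [-1.8 62.5 -2. ] turn [-0.0001  0.0021  0.0022] dist 63.0
```

View pics/s1.png

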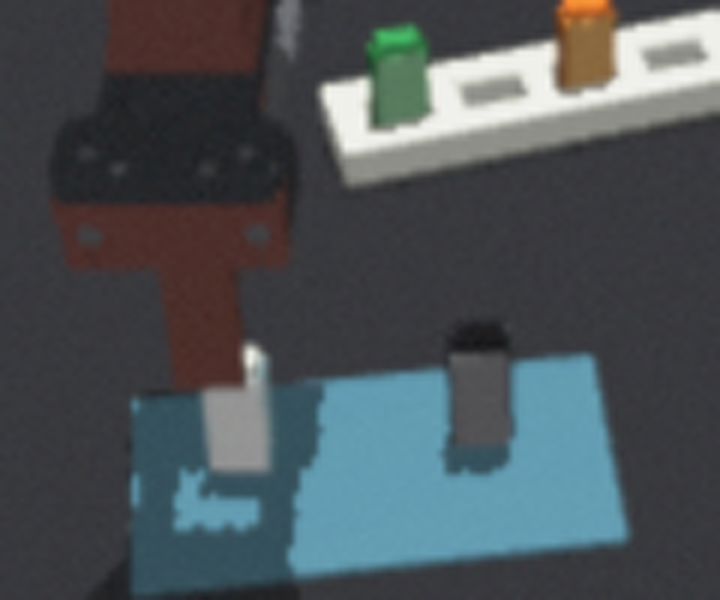

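View pics/t1.png

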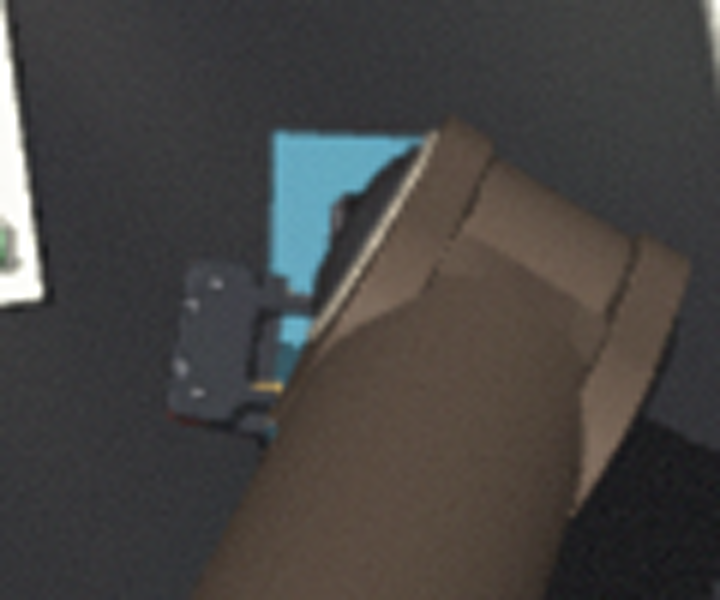

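Run:
```python
from h import *
f=load("side",1)
p=np.array([453,-238.3,111.5-25]);y=-.188
x=np.array([np.cos(y),np.sin(y),0]);z=np.array([-np.sin(y),np.cos(y),0])
for w in(57.5,44):
  for s in(-10,10):
    u=proj(f,p-z*w+x*s); print(w,s,((u+.5-[170,220])*6-.5).round(0))
P=cloud(f); q=P[270:284,199:211].reshape(-1,3); print(q.mean(0)); 
q=P[276:283,200:209]; print(q[...,0].mean(),q[...,1].mean(),q[...,2].min())
```

```text
57.5 -10 [175. 402.]
57.5 10 [238. 402.]
44 -10 [181. 372.]
44 10 [242. 372.]
[ 445.30821011 -289.71496094  108.07930415]
443.7572064133476 -299.46247769773595 93.1174248867614
```

Emit:
jog_arm([
  [-1, -1.5, 20, -2, 0, 0, 0],
  [-1, -1.5, 40, -2, 0, 0, 0],
  [-1, -1.5, 55, -2, 0, 0, 0],
  [-1, -1.5, 62, -2, 0, 0, 0],
  [-1, -1.5, 62, -2, 0, 0, 0],
  [-1, -1.5, 62, -2, 0, 0, 0],
])

```text
clock: 3.5
tcp_pos: [450.5, -240.8, 49.2]
tool_rot: [-0.704, 0.704, -0.066, 0.067]
wrist_force: [0.4, -0.2, -0.5]
gripper_width: 1.002
```

```bash
python3 snap.py 2;python3 cr.py 2 side 180 240 245 320 8 pics/s2.png;  python3 g.py 451.5 -240.5 49 -0.19
```

```text
t 3.6 tcp [ 450.5 -240.9   49.2] yaw -0.1897 ydir [ 1.7e-03 -5.0e-04 -1.0e+00] q [ 0.16  0.5   0.3   2.06 -0.25  0.61  2.01] F [ 1.1  0.1 -0.1] w 1.0
shift [0.9 0.2 0.6] turn [0.0002 0.0003 0.0017] dist 1.0
```

View pics/s2.png

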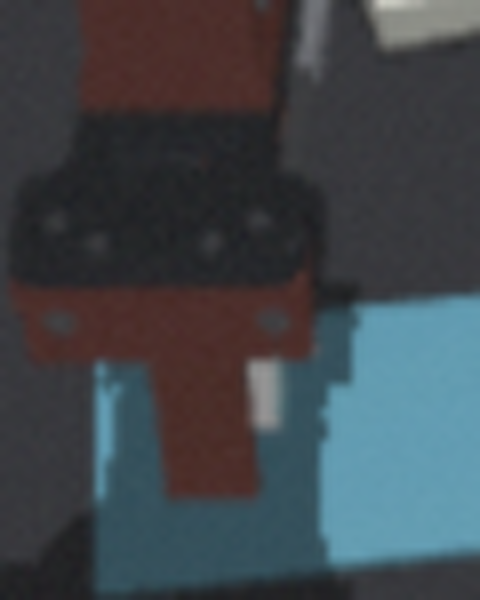

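Emit:
jog_arm([
  [0, 1, 0, 0.5, 0, 0, 0],
  [0.3, 1, 0, 0.5, 0, 0, 0],
  [0.5, 1, 0, 0.5, 0, 0, 0],
  [0.6, 1, 0, 0.5, 0, 0, 0],
  [0.6, 1, 0, 0.5, 0, 0, 0],
  [0.65, 1, 0, 0.5, 0, 0, 0],
  [0.7, 1, 0, 0.5, 0, 0, 0],
])

```text
clock: 4.3
tcp_pos: [450.8, -240.4, 48.2]
tool_rot: [0.704, -0.704, 0.067, -0.067]
wrist_force: [-0.2, -0.1, -1.2]
gripper_width: 0.402
```

```bash
python3 snap.py 3;python3 cr.py 3 side 180 240 245 320 8 pics/s3.png;  python3 g.py 451.5 -240.5 49 -0.19
```

```text
t 4.4 tcp [ 450.8 -240.4   48.2] yaw -0.1898 ydir [-1.e-04  1.e-04 -1.e+00] q [ 0.16  0.5   0.3   2.06 -0.25  0.61  2.01] F [ 0.4 -0.3 -0.5] w 0.31
shift [ 0.7 -0.8  0. ] turn [-0.      0.0002 -0.0001] dist 1.0
```

View pics/s3.png

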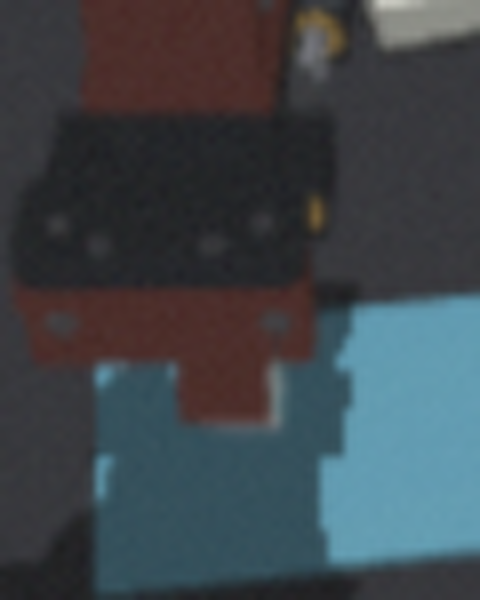

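Run:
```python
from h import *
f=load("side",3)
p=np.array([450.8,-240.4,0]);y=-.19
x=np.array([np.cos(y),np.sin(y),0]);z=np.array([-np.sin(y),np.cos(y),0])
for nm,w,hx,zz in(("finger tip back",27.3/2+13.5,10,24),("pad tip",13.6,10,24),("cell face z24",6.25,11.25,24),("cell foot",6.25,11.25,2)):
  for s in(-hx,hx):
    u=proj(f,p-z*w+x*s+[0,0,zz]); print(nm,s,((u+.5-[180,245])*8-.5).round(0))
img=f["color"][295:300,200:222].astype(int)
print(img[:, :, 0])
```

```text
finger tip back -10 [181. 428.]
finger tip back 10 [259. 428.]
pad tip -10 [187. 389.]
pad tip 10 [264. 389.]
cell face z24 -11.25 [186. 369.]
cell face z24 11.25 [272. 368.]
cell foot -11.25 [193. 426.]
cell foot 11.25 [277. 426.]
[[ 53  54  70  76  77  77  76  76  75  76  75  77  77  86 102  74  57  55
   52  53  54  54]
 [ 52  55  69  74  78  76  77  79  77  78  76  77  79  91 103  74  56  53
   53  54  52  52]
 [ 50  54  64  69  71  83  84  86  86  86  87  88  87  99 109  74  53  52
   52  53  53  54]
 [ 52  53  57  60  59  67  69  77  80  82  82  82  81  86  89  65  55  53
   55  51  52  53]
 [ 50  53  51  54  52  54  58  60  62  63  65  64  61  64  62  57  53  51
   56  53  53  52]]
```

Emit:
jog_arm([
  [0.6, 1.2, -0.5, 0, 0, 0, 0],
  [0.75, 1.2, -0.5, 0, 0, 0, 0],
  [0.8, 1.2, -0.5, 0, 0, 0, 0],
  [0.9, 1.2, -0.5, 0, 0, 0, 0],
  [1, 1.2, -0.5, 0, 0, 0, 0],
  [1, 1.2, -0.5, 0, 0, 0, 0],
  [1, 1.2, -0.5, 0, 0, 0, 0],
])

```text
clock: 5.1
tcp_pos: [452.1, -240.7, 48.8]
tool_rot: [-0.704, 0.704, -0.067, 0.067]
wrist_force: [0.5, -0.4, 0.6]
gripper_width: 0.143
```

```bash
python3 g.py 451.5 -240.5 49 -0.19
```

```text
t 5.1 tcp [ 452.1 -240.7   48.8] yaw -0.1898 ydir [ 3.e-04 -0.e+00 -1.e+00] q [ 0.16  0.51  0.3   2.06 -0.25  0.61  2.01] F [ 0.5 -0.4  0.6] w 0.143
shift [-0.6 -0.2  0. ] turn [-0.      0.0002  0.0003] dist 1.0
```

Emit:
jog_arm([
  [1, 0, -10, 0, 0, 0, 0],
  [1, 0, -30, 0, 0, 0, 0],
  [1, 0, -60, 0, 0, 0, 0],
  [1, 0, -90, 0, 0, 0, 0],
  [1, 0, -120, 0, 0, 0, 0],
  [1, 0, -150, 0, 0, 0, 0],
  [1, 0, -170, 0, 0, 0, 0],
  [1, 0, -170, 0, 0, 0, 0],
])

```text
clock: 5.9
tcp_pos: [453.1, -241.4, 222.0]
tool_rot: [-0.704, 0.704, -0.065, 0.069]
wrist_force: [-0.6, -0.1, -0.7]
gripper_width: 0.141
```

```bash
python3 snap.py 4; python3 cr.py 4 side 160 260 180 290 5 pics/s4.png; python3 g.py 535.5 278.5 220 -1.868
```

```text
t 6.0 tcp [ 451.8 -240.5  218.9] yaw -0.1897 ydir [ 7.e-04  1.e-04 -1.e+00] q [ 0.07  0.25  0.39  1.92 -0.11  0.99  1.89] F [-0.8  0.6 -1.2] w 0.141
shift [-15.7  -1.  525.4] turn [-7.0000e-04  1.6783e+00  3.0000e-04] dist 526.0
```

View pics/s4.png

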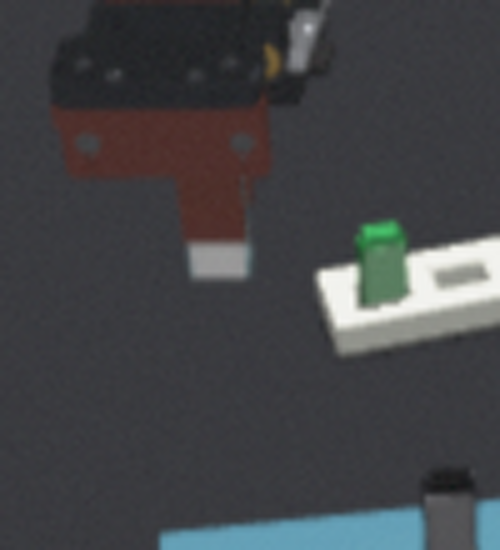

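Emit:
jog_arm([
  [1, -2, 0, 53, 0, 0.14, 0],
  [1, -3, 0, 96, 0, 0.28, 0],
  [1, -5, 0, 140, 0, 0.42, 0],
  [1, -6, 0, 185, 0, 0.56, 0],
  [1, -7, 0, 230, 0, 0.7, 0],
  [1, -8, 0, 275, 0, 0.84, 0],
  [1, -10, 0, 320, 0, 0.98, 0],
  [1, -11, 0, 365, 0, 1.12, 0],
  [1, -12, 0, 410, 0, 1.26, 0],
  [1, -14, 0, 450, 0, 1.4, 0],
])

```text
clock: 7.0
tcp_pos: [522.4, 205.8, 217.2]
tool_rot: [-0.505, 0.507, -0.494, 0.494]
wrist_force: [0.4, -1.5, -0.1]
gripper_width: 0.141
```

```bash
python3 g.py 535.5 278.5 220 -1.868
```

```text
t 7.0 tcp [522.4 205.8 217.2] yaw -1.5466 ydir [-0.0021 -0.0012 -1.    ] q [-0.75  0.34  0.36  1.81 -0.14  1.02 -0.3 ] F [ 0.4 -1.5 -0.1] w 0.141
shift [-72.4  -2.9  14.8] turn [0.0019 0.3214 0.0015] dist 74.0
```

Emit:
jog_arm([
  [1, -25, 0, 5, 0, 0.1, 0],
  [1, -50, 0, 10, 0, 0.2, 0],
  [1, -70, 0, 13, 0, 0.28, 0],
  [1, -70, 0, 13, 0, 0.28, 0],
  [1, -70, 0, 13, 0, 0.28, 0],
  [1, -70, 0, 13, 0, 0.28, 0],
])

```text
clock: 7.6
tcp_pos: [533.9, 272.4, 218.1]
tool_rot: [-0.433, 0.434, -0.558, 0.559]
wrist_force: [0.2, -0.2, 0.2]
gripper_width: 0.135
```

```bash
python3 snap.py 5; python3 cr.py 5 side 170 270 90 200 5 pics/s5.png;python3 cr.py 5 top 75 210 180 280 5.9 pics/t5.png; python3 g.py 535.5 278.5 160 -1.868
```

```text
t 7.7 tcp [534.2 272.7 218.7] yaw -1.8216 ydir [-2.e-04 -3.e-04 -1.e+00] q [-0.85  0.41  0.4   1.72 -0.18  1.05 -0.64] F [ 0.8  0.2 -0.3] w 0.145
shift [-6.  58.7 -0.2] turn [0.0001 0.0464 0.0004] dist 59.0
```

View pics/s5.png

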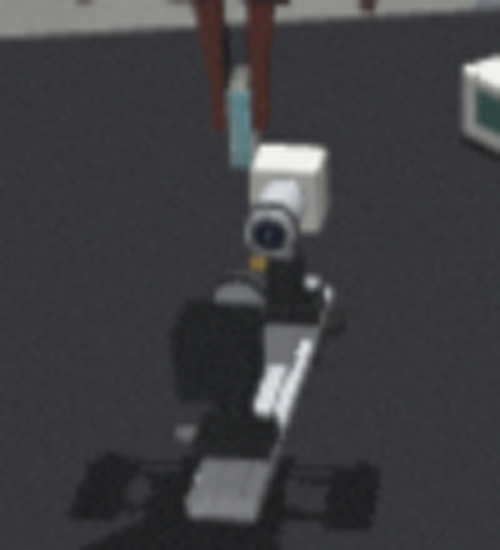

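View pics/t5.png

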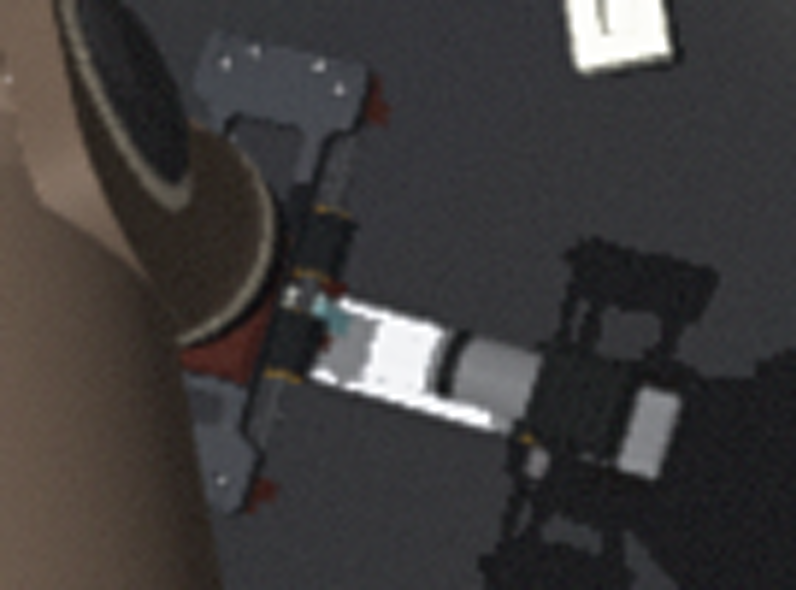

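Emit:
jog_arm([
  [1, -6, 0, 0, 0, 0.046, 0],
  [1, -6, 15, 0, 0, 0.046, 0],
  [1, -6, 35, 0, 0, 0.046, 0],
  [1, -6, 55, 0, 0, 0.046, 0],
  [1, -6, 70, 0, 0, 0.046, 0],
  [1, -6, 80, 0, 0, 0.046, 0],
  [1, -6, 83, 0, 0, 0.046, 0],
  [1, -6, 83, 0, 0, 0.046, 0],
  [1, -6, 83, 0, 0, 0.046, 0],
])

```text
clock: 8.6
tcp_pos: [536.0, 280.2, 136.4]
tool_rot: [-0.421, 0.42, -0.568, 0.568]
wrist_force: [0.2, -0.1, -0.4]
gripper_width: 0.137
```

```bash
python3 snap.py 6; python3 cr.py 6 side 195 245 110 160 10 pics/s6.png;python3 cr.py 6 top 75 210 180 280 5.9 pics/t6.png; python3 g.py 535.5 278.5 135.5 -1.868
```

```text
t 8.7 tcp [536.  280.3 136.5] yaw -1.8666 ydir [ 1.1e-03  8.0e-04 -1.0e+00] q [-0.84  0.51  0.38  1.78 -0.23  0.89 -0.65] F [ 0.4 -0.  -0.7] w 0.139
shift [1.9 1.  0.1] turn [-0.0008  0.0014 -0.0011] dist 2.0
```

View pics/s6.png

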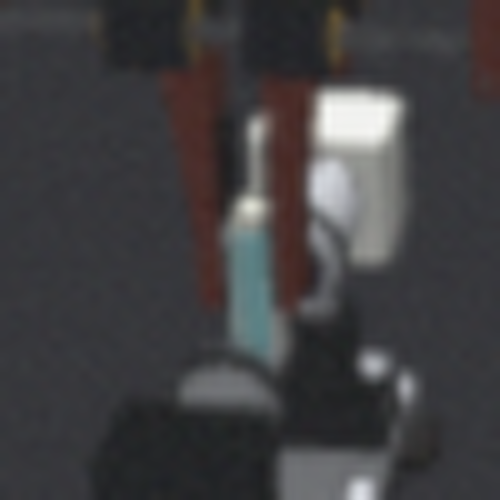

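View pics/t6.png

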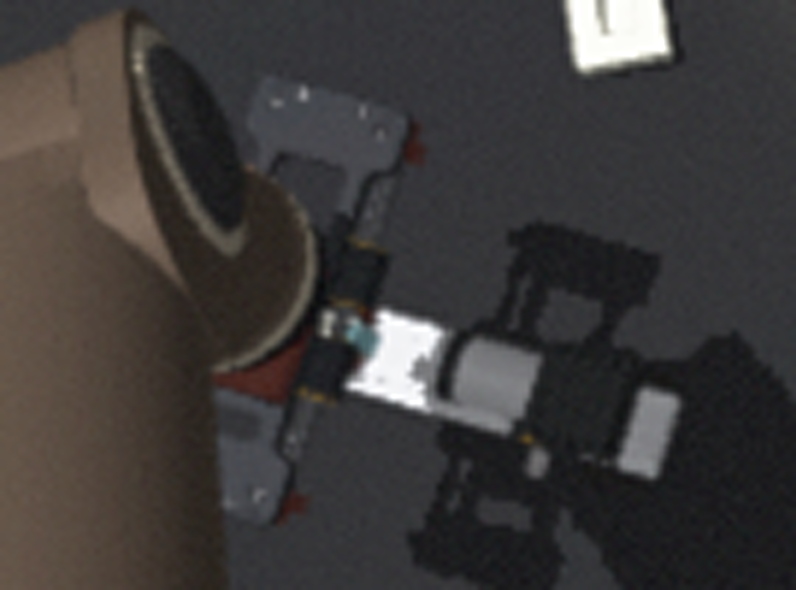

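Run:
```python
from h import *
f=load("side",6)
a=np.radians(73.0); d=np.array([np.cos(a),np.sin(a),0]); n=np.array([-d[1],d[0],0])
tcp=np.array([536.,280.3,136.5])
def rp(f,u,v,p0,nn):
    r=f["R"].T@np.linalg.inv(f["K"])@np.array([u,v,1.]); c=-f["R"].T@f["t"]
    return c+r*((p0-c)@nn)/(r@nn)
p0=np.array([tcp[0],tcp[1],100])-11.25*d
for nm,(x,y) in dict(bl=(234,358),br=(271,362),tl=(228,228),tr=(270,225)).items():
    X=rp(f,195+(x+.5)/10-.5,110+(y+.5)/10-.5,p0,d); print(nm,X.round(1),"lat",((X-p0)@n).round(1))
# expected pixels
for nm,(l,z) in dict(bl=(6.25,tcp[2]-46.8),br=(-6.25,tcp[2]-46.8),tl=(6.25,tcp[2]-1.8),tr=(-6.25,tcp[2]-1.8)).items():
    u=proj(f,[p0[0]+n[0]*l,p0[1]+n[1]*l,z]); print(nm,((u+.5-[195,110])*10-.5).round(0))
# lens beyond? beam axis in side: 
P=cloud(f)
```

```text
bl [528.  271.   96.2] lat 5.0
br [538.7 267.7  95.6] lat -6.2
tl [528.8 270.7 138.8] lat 4.1
tr [540.8 267.1 140.5] lat -8.5
bl [231. 377.]
br [272. 379.]
tl [222. 240.]
tr [264. 243.]
```

```bash
python3 cr.py 6 top 120 155 215 255 15 pics/t6b.png
python3 - <<'E'
from h import *
f=load("top",6)
a=np.radians(73.0); d=np.array([np.cos(a),np.sin(a),0]); n=np.array([-d[1],d[0],0])
tcp=np.array([536.,280.3,136.5])
p0=np.array([tcp[0],tcp[1],0])
for l in(-6.25,6.25):
  for k,z in((-11.25,89.7),(-11.25,110),(11.25,89.7)):
    u=proj(f,p0+d*k+n*l+[0,0,z]); print(l,k,z,((u+.5-[120,215])*15-.5).round(0))
for k in(-10,-26):
  for l in(-15.5,15.5):
    u=proj(f,[536,280.3,0]+d*(k)*2+n*(l*20/15.5)+[0,0,22]); print("rail",k,l,((u+.5-[120,215])*15-.5).round(0))
E
```

```text
-6.25 -11.25 89.7 [312. 319.]
-6.25 -11.25 110 [283. 303.]
-6.25 11.25 89.7 [193. 284.]
6.25 -11.25 89.7 [289. 385.]
6.25 -11.25 110 [260. 371.]
6.25 11.25 89.7 [170. 351.]
rail -10 -15.5 [469. 310.]
rail -10 15.5 [401. 513.]
rail -26 -15.5 [630. 356.]
rail -26 15.5 [563. 560.]
```

View pics/t6b.png

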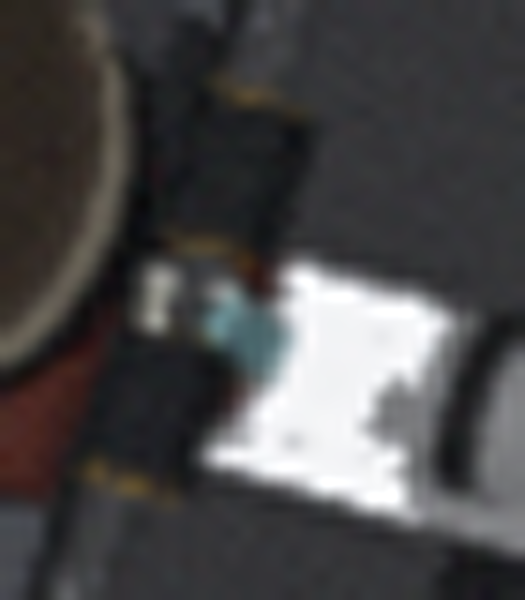

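Run:
```python
from h import *
a=np.radians(73.0); d=np.array([np.cos(a),np.sin(a),0]); n=np.array([-d[1],d[0],0])
tcp=np.array([536.,280.3,136.5])
p0=np.array([tcp[0],tcp[1],0])
f=load("top",6)
for l in(-19.75,-6.25,6.25,19.75):
    for z in (111.5,170): 
        u=proj(f,p0+d*-10+n*l+[0,0,z]); print(l,z,((u+.5-[120,215])*15-.5).round(0))
im=f["color"][215:255,120:155]
hsv=cv2.cvtColor(im,cv2.COLOR_RGB2HSV)
print("red-ness rows 228-246, cols 130-142")
print((im[13:30,10:22,0].astype(int)-im[13:30,10:22,1]))
print("cyan: G-R"); print((im[13:30,10:22,1].astype(int)-im[13:30,10:22,0]))
P=cloud(f)[215:255,120:155]; print("z"); print(P[13:30,10:22,2].round(0).astype(int))
```

```text
-19.75 111.5 [299. 227.]
-19.75 170 [212. 177.]
-6.25 111.5 [274. 300.]
-6.25 170 [186. 253.]
6.25 111.5 [251. 368.]
6.25 170 [162. 324.]
19.75 111.5 [226. 441.]
19.75 170 [135. 400.]
red-ness rows 228-246, cols 130-142
[[ -3  -4  -2   3   0   1  -2  -5  -3  -3   1   0]
 [ -5   2   0  -2  -2  -5  -4  -1  -1   2   1  -2]
 [  2   4   5   6   3   2  -2  -3  -3  -2  -1   0]
 [  2  10   6  11  10   7   6  -1   0   2   0   0]
 [ -1   1   0  -1   2  11  19  13   6   3  -2  -2]
 [  1   1  -1   0  -1   2  18  20   8   2  -2  -1]
 [  0  -3   0  -1  -2 -12  -4  12   6  -2  -2  -2]
 [  1   1   0  -8 -19 -31 -16  -8  -3  -2  -1  -1]
 [ -2   2   0 -13 -35 -32 -26 -25 -12  -4  -1  -1]
 [  1   1   1  -5 -25 -25 -29 -27 -25 -14   0   0]
 [ -1   2  -2  -2 -12 -16 -27 -27 -24 -10   0  -1]
 [ -3  -1   0   1  -3  -6 -15 -22 -18  -2  -1  -1]
 [ -5  -4  -4  -3   1   5   2  -8  -9  -1   0  -2]
 [ -1   2   0   1   3  13   8   0   0   0  -1  -1]
 [  0  -2   0   1   4   8   2  -1  -1  -1  -2  -1]
 [ -1   0   1  -2   0   2  -1   0  -1  -1  -1  -1]
 [ -2  -1  -1  -2  -3   0  -3   0   0  -2  -1  -1]]
cyan: G-R
[[
[... 1239 characters left out ...]
   14]
 [ 143  212  206  210  205  134  127  128  117   16   17   16]
 [ 135  207  210  212  202  139  126  113   20   25   19   21]
 [ 141  208  211  211  132  131  122  114  104   19 1408   19]
 [ 214  215  213  213  135  132  119  108  106   90   22   28]
 [ 215  211  218  218  210  124  116  112  100   95   22   22]
 [ 216  218  219  212  211  200  115  108   98   23   24   23]
 [ 217  217  220  215  210  199   96   98   91   21   27   23]
 [ 219  211  214  213  206  124  112   17   22   18   18   22]
 [ 213  217  215  209  203  117   23   25   22   21   22   18]
 [ 216  216  217  208  198   13   27   25   19   26   24   27]
 [ 214  216  210  207   17   21   24   13   18   12   21   13]]
```

Emit:
jog_arm([
  [1, 3.2, 1, 0, 0, 0, 0],
  [1, 3.2, 1, 0, 0, 0, 0],
  [1, 3.2, 1, 0, 0, 0, 0],
  [1, 3.2, 1, 0, 0, 0, 0],
])

```text
clock: 9.1
tcp_pos: [534.6, 277.1, 134.8]
tool_rot: [0.421, -0.421, 0.568, -0.568]
wrist_force: [-0.2, 0.3, -0.9]
gripper_width: 0.143
```

```bash
python3 snap.py 7; python3 cr.py 7 side 195 245 110 160 10 pics/s7.png;python3 cr.py 7 top 110 170 205 265 9 pics/t7.png; python3 g.py 535.1 277.2 135.5 -1.868
```

```text
t 9.2 tcp [534.6 277.1 134.7] yaw -1.8664 ydir [-0.e+00  1.e-04 -1.e+00] q [-0.83  0.51  0.38  1.79 -0.23  0.89 -0.65] F [-0.1  0.2 -1. ] w 0.137
shift [-0.2 -0.8  0.5] turn [ 0.      0.0016 -0.0001] dist 1.0
```

View pics/s7.png

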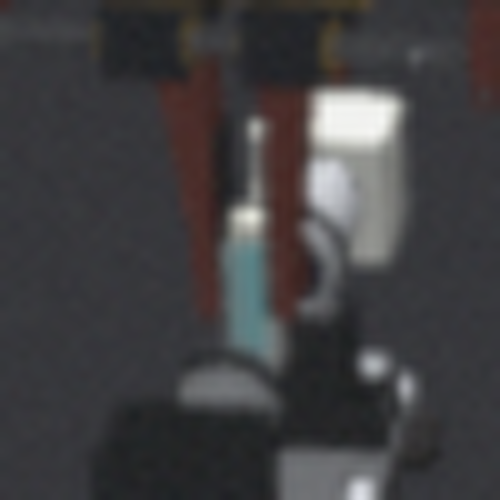

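View pics/t7.png

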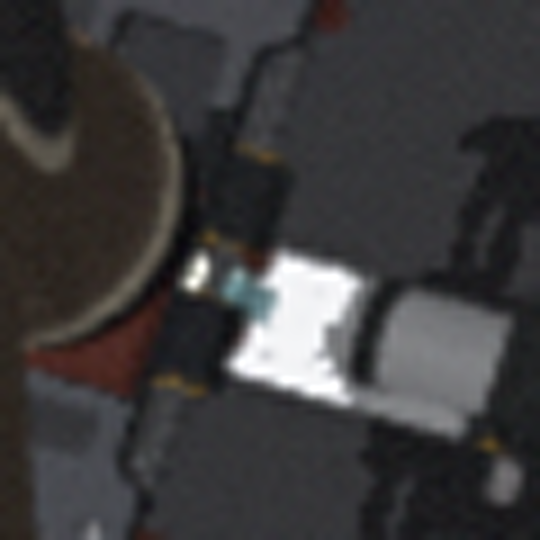

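Emit:
jog_arm([
  [1, 0, -0.8, 0.4, 0, 0, 0],
  [1, 0, -0.8, 0.4, 0, 0, 0],
  [1, 0, -0.8, 0.4, 0, 0, 0],
  [1, 0, -0.8, 0.4, 0, 0, 0],
  [1, 0, -0.8, 0.4, 0, 0, 0],
  [1, 0, -0.8, 0.4, 0, 0, 0],
  [1, 0, -0.8, 0.4, 0, 0, 0],
  [1, 0, -0.8, 0.4, 0, 0, 0],
  [1, 0, -0.8, 0.4, 0, 0, 0],
  [1, 0, -0.8, 0.4, 0, 0, 0],
])

```text
clock: 10.2
tcp_pos: [535.0, 276.9, 135.5]
tool_rot: [0.421, -0.421, 0.568, -0.568]
wrist_force: [-0.3, -0.4, -0.5]
gripper_width: 0.141
```

Emit:
jog_arm([
  [1, 0, 0, 0, 0, 0, 0],
  [1, 0, 0, 0, 0, 0, 0],
  [1, 0, 0, 0, 0, 0, 0],
  [1, 0, 0, 0, 0, 0, 0],
  [1, 0, 0, 0, 0, 0, 0],
  [1, 0, 0, 0, 0, 0, 0],
  [1, 0, 0, 0, 0, 0, 0],
  [1, 0, 0, 0, 0, 0, 0],
  [1, 0, 0, 0, 0, 0, 0],
  [1, 0, 0, 0, 0, 0, 0],
])

```text
clock: 11.2
tcp_pos: [535.0, 276.9, 135.5]
tool_rot: [0.421, -0.421, 0.568, -0.568]
wrist_force: [0.2, 0.4, 0.2]
gripper_width: 0.141
```

```bash
python3 g.py 535.1 277.2 135.5 -1.868
```

```text
t 11.2 tcp [535.  276.9 135.5] yaw -1.8667 ydir [-0.e+00  1.e-04 -1.e+00] q [-0.83  0.51  0.38  1.79 -0.23  0.89 -0.65] F [0.2 0.4 0.2] w 0.141
shift [-0.3  0.   0. ] turn [ 0.      0.0013 -0.0001] dist 0.0
```

Run:
```python
from h import *
from cell import imaging
f=imaging.grab_frame("top")
np.savez("top8.npz",**f)
a=np.radians(73.0); d=np.array([np.cos(a),np.sin(a)]); n=np.array([-d[1],d[0]]); o=np.array([534.9,279.3])
P=cloud(f); Z=P[...,2]; im=f["color"].astype(int)
L=(P[...,:2]-o)@d; W=(P[...,:2]-o)@n
m=(im[...,1]-im[...,0]>20)&(Z>80)&(Z<135); m[:200]=0;m[265:]=0;m[:,170:]=0;m[:,:110]=0
print(m.sum(),"L",L[m].mean(),L[m].std(),"W",W[m].mean(),np.c_[L[m],W[m],Z[m]].round(0).astype(int).tolist())
m2=(Z>85)&(Z<125)&(L<-25)&(L>-70)&(abs(W)<18); print("near tube face max L",np.sort(L[m2])[-8:].round(1))
# by pixel: bottom edge
for r in range(234,243): print(r,(im[r,132:144,1]-im[r,132:144,0]).tolist())
for l in(-6.25,0,6.25):
    p=o-d*11.25+n*l; print(proj(f,[p[0],p[1],88.75]).round(2))
```

```text
11 L -12.358160760286692 0.8371775789936304 W 0.7865729620548336 [[-12, -1, 135], [-13, -2, 130], [-10, 2, 134], [-12, 2, 133], [-13, 1, 127], [-13, -1, 118], [-12, -2, 107], [-13, 2, 113], [-12, 0, 102], [-12, 4, 107], [-13, 3, 101]]
near tube face max L [-40.9 -40.3 -40.2 -39.9 -39.8 -39.6 -39.2 -38.9]
234 [0, 1, -1, 1, 5, 0, -18, -7, -2, 2, 0, 0]
235 [0, -1, 3, 12, 20, 14, 0, -3, 1, 1, 2, 1]
236 [2, -1, 6, 25, 36, 26, 17, 8, 3, 1, 1, 1]
237 [-1, -4, 12, 31, 32, 28, 29, 25, 14, 2, 0, 0]
238 [0, 0, 2, 7, 15, 26, 30, 24, 16, 2, 0, 1]
239 [0, 1, 2, 1, 6, 17, 28, 24, 11, 0, 0, 0]
240 [2, 2, 2, 1, 0, 4, 15, 16, 3, 0, 1, 1]
241 [5, 1, 2, 2, -5, -3, 2, 3, 0, 1, 1, 1]
242 [0, 1, 0, -3, -7, -6, 0, 1, 2, 1, 1, 0]
[140.77 236.22]
[140.01 238.43]
[139.26 240.65]
```

Emit:
jog_arm([
  [1, 0, -10, 0, 0, 0, 0],
  [1, 0, -30, 0, 0, 0, 0],
  [1, 0, -55, 0, 0, 0, 0],
  [1, 0, -75, 0, 0, 0, 0],
  [1, 0, -80, 0, 0, 0, 0],
  [1, 0, -80, 0, 0, 0, 0],
])

```text
clock: 11.85
tcp_pos: [535.3, 277.2, 216.5]
tool_rot: [0.422, -0.42, 0.568, -0.568]
wrist_force: [-0.5, -0.2, -0.3]
gripper_width: 0.139
```

```bash
python3 cr.py 0 side 215 305 215 255 8 pics/r0.png; python3 cr.py 0 top 245 285 183 258 8 pics/r0t.png; python3 g.py 647 -61.5 190 -3.028
```

```text
t 11.85 tcp [535.3 277.2 216.5] yaw -1.8665 ydir [ 0.0015  0.0013 -1.    ] q [-0.86  0.42  0.41  1.71 -0.19  1.05 -0.68] F [-0.5 -0.2 -0.3] w 0.139
shift [291.5  26.2 205.5] turn [ 0.      1.1615 -0.0021] dist 358.0
```

View pics/r0.png

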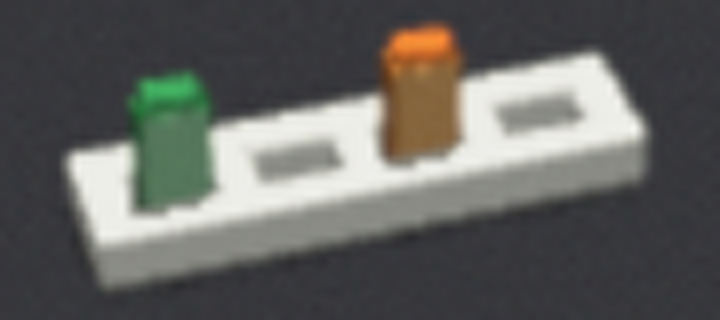

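View pics/r0t.png

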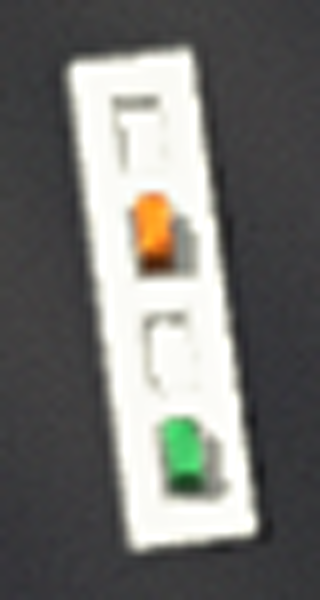

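Run:
```python
from h import *
s=load("side");t=load("top")
for f,u0,v0,pts,slot in((t,245,183,[(130,548),(68,65),(192,48),(258,530)],(138,135)),(s,215,215,[(68,155),(600,55),(645,132),(105,243)],(538,115))):
    C=np.array([ray(f,u0+(x+.5)/8-.5,v0+(y+.5)/8-.5,18)[:2] for x,y in pts])
    x=(C[1]+C[2]-C[0]-C[3])/2; c=C.mean(0); yaw=np.arctan2(x[1],x[0])
    print(C.round(1).tolist(),"len",np.linalg.norm(x).round(1),"wid",np.linalg.norm(C[0]+C[1]-C[2]-C[3])/2,"yaw",yaw.round(4),"c",c.round(1),"slot3",(c+60*np.array([np.cos(yaw),np.sin(yaw)])).round(1))
    print("slot ray",ray(f,u0+(slot[0]+.5)/8-.5,v0+(slot[1]+.5)/8-.5,18).round(1))
```

```text
[[498.9, -55.5], [674.3, -35.9], [679.9, -80.9], [504.4, -100.9]] len 176.6 wid 45.54715407755043 yaw 0.1126 c [589.4 -68.3] slot3 [649.  -61.6]
slot ray [648.  -60.8  18. ]
[[502.2, -56.0], [677.7, -37.1], [682.1, -78.9], [508.4, -100.1]] len 175.7 wid 43.27173827644213 yaw 0.1145 c [592.6 -68. ] slot3 [652.2 -61.2]
slot ray [650.8 -64.   18. ]
```

Emit:
jog_arm([
  [1, 35, 0, 25, 0, 0.14, 0],
  [1, 73, 0, 51, 0, 0.29, 0],
  [1, 110, 0, 77, 0, 0.43, 0],
  [1, 146, 0, 103, 0, 0.58, 0],
  [1, 182, 5, 128, 0, 0.72, 0],
  [1, 219, 10, 154, 0, 0.87, 0],
  [1, 255, 15, 180, 0, 1.01, 0],
  [1, 291, 20, 205, 0, 1.16, 0],
  [1, 291, 26, 205, 0, 1.16, 0],
  [1, 291, 26, 205, 0, 1.16, 0],
])

```text
clock: 12.85
tcp_pos: [645.1, -62.2, 187.2]
tool_rot: [-0.039, 0.041, -0.706, 0.706]
wrist_force: [-0.3, 1.5, 0.6]
gripper_width: 0.144
```

```bash
python3 g.py 648 -61.5 120 -3.028
```

```text
t 12.85 tcp [645.1 -62.2 187.2] yaw -3.028 ydir [-3.5e-03 -6.0e-04 -1.0e+00] q [-0.45  0.59  0.71  1.63 -0.42  1.08 -1.08] F [-0.3  1.5  0.6] w 0.144
shift [-3.2 67.2 -0.4] turn [-0.0002 -0.      0.0036] dist 67.0
```

Emit:
jog_arm([
  [1, -4, 30, -0.4, 0, 0, 0],
  [1, -4, 60, -0.4, 0, 0, 0],
  [1, -4, 85, -0.4, 0, 0, 0],
  [1, -4, 100, -0.4, 0, 0, 0],
  [1, -4, 105, -0.4, 0, 0, 0],
  [1, -4, 105, -0.4, 0, 0, 0],
  [1, -4, 105, -0.4, 0, 0, 0],
])

```text
clock: 13.55
tcp_pos: [650.9, -60.2, 85.7]
tool_rot: [-0.041, 0.04, -0.706, 0.706]
wrist_force: [0.5, -0.4, 0.1]
gripper_width: 0.14
```

```bash
python3 snap.py 9; python3 cr.py 9 side 215 305 190 255 8 pics/s9.png; python3 cr.py 9 top 245 285 183 258 8 pics/t9.png; python3 g.py 649.4 -61.5 80 -3.028
```

```text
t 13.65 tcp [650.9 -60.3  85.8] yaw -3.0264 ydir [ 2.e-03  1.e-04 -1.e+00] q [-0.4   0.7   0.64  1.7  -0.51  0.91 -1.02] F [-0.5 -0.3 -0.6] w 0.136
shift [1.7 5.8 1. ] turn [-0.0001  0.0016 -0.002 ] dist 6.0
```

View pics/s9.png

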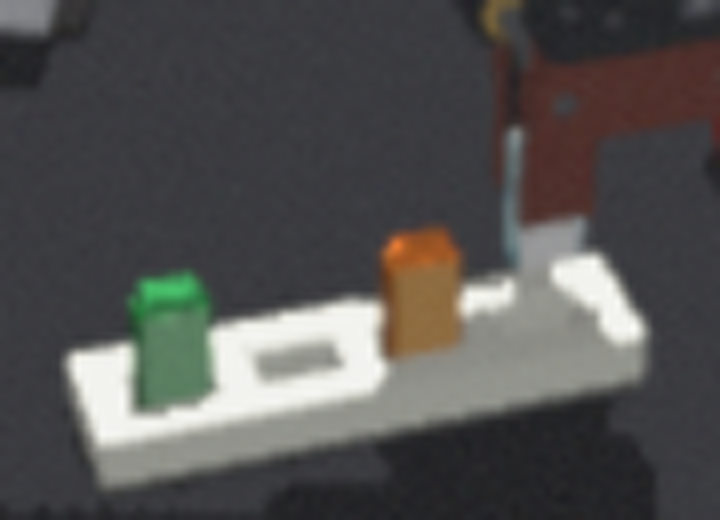

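View pics/t9.png

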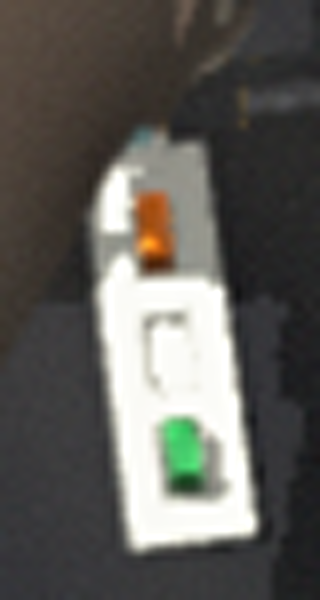

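Run:
```python
from h import *
f=load("side",9)
c=f["color"][205:238,268:302,::-1].astype(float); c=np.clip((c-60)*1.5,0,255).astype(np.uint8)
cv2.imwrite("pics/s9b.png",cv2.resize(c,None,fx=16,fy=16,interpolation=2))
p=np.array([650.9,-60.3,0]);y=-3.0264+np.pi
x=np.array([np.cos(y),np.sin(y),0]);n=np.array([-np.sin(y),np.cos(y),0])
for off in(0,1.2):
  for k in(-11.25,11.25):
    for z in(39,61):
      u=proj(f,p+x*(k+off)-n*6.25+[0,0,z]); print(off,k,z,((u+.5-[268,205])*16-.5).round(0))
for cx in(649,650.6,652.2):
  q=np.array([cx,-61.4,18]);yy=.1135;x=np.array([np.cos(yy),np.sin(yy),0]);n=np.array([-np.sin(yy),np.cos(yy),0])
  print(cx,[((proj(f,q+x*k*14.75+n*m*9.75)+.5-[268,205])*16-.5).round(0).tolist() for k,m in((-1,-1),(1,-1),(1,1),(-1,1))])
```

```text
0 -11.25 39 [173. 308.]
0 -11.25 61 [176. 195.]
0 11.25 39 [308. 281.]
0 11.25 61 [313. 169.]
1.2 -11.25 39 [180. 306.]
1.2 -11.25 61 [184. 193.]
1.2 11.25 39 [315. 280.]
1.2 11.25 61 [320. 168.]
649 [[146.0, 436.0], [322.0, 401.0], [280.0, 329.0], [107.0, 363.0]]
650.6 [[156.0, 434.0], [332.0, 400.0], [290.0, 328.0], [117.0, 361.0]]
652.2 [[166.0, 433.0], [341.0, 398.0], [300.0, 327.0], [126.0, 360.0]]
```

View pics/s9b.png

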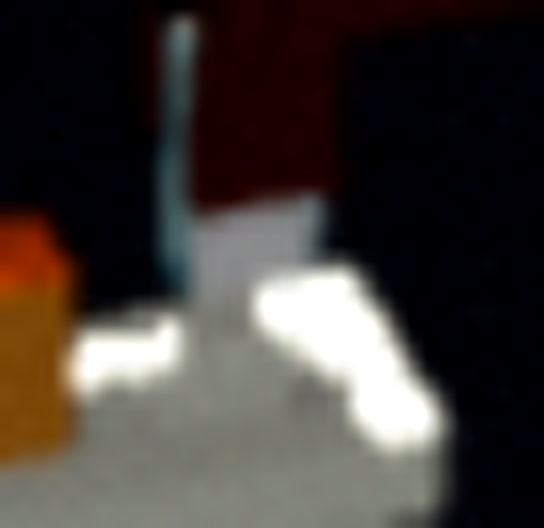

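Emit:
jog_arm([
  [1, 1.7, 5, 1.5, 0, 0, 0],
  [1, 1.7, 10, 1.5, 0, 0, 0],
  [1, 1.7, 15, 1.5, 0, 0, 0],
  [1, 1.7, 18, 1.5, 0, 0, 0],
  [1, 1.7, 18, 1.5, 0, 0, 0],
  [1, 1.7, 18, 1.5, 0, 0, 0],
])

```text
clock: 14.25
tcp_pos: [648.6, -62.1, 66.3]
tool_rot: [-0.041, 0.041, -0.706, 0.706]
wrist_force: [1.7, -0.0, -0.0]
gripper_width: 0.137
```

```bash
python3 snap.py 10; python3 g.py 649.4 -62 66 -3.028;  python3 - <<'E'
from h import *
f=load("side",10)
c=f["color"][205:238,268:302,::-1].astype(float); c=np.clip((c-60)*1.5,0,255).astype(np.uint8)
cv2.imwrite("pics/s10.png",cv2.resize(c,None,fx=16,fy=16,interpolation=2))
E
```

```text
t 14.35 tcp [648.7 -62.1  66.6] yaw -3.0265 ydir [ 2.e-04 -1.e-04 -1.e+00] q [-0.39  0.73  0.62  1.71 -0.53  0.88 -1.  ] F [-0.3  0.1 -0.8] w 0.139
shift [-0.7  0.6 -0. ] turn [-0.0001  0.0015 -0.0002] dist 1.0
```

View pics/s10.png

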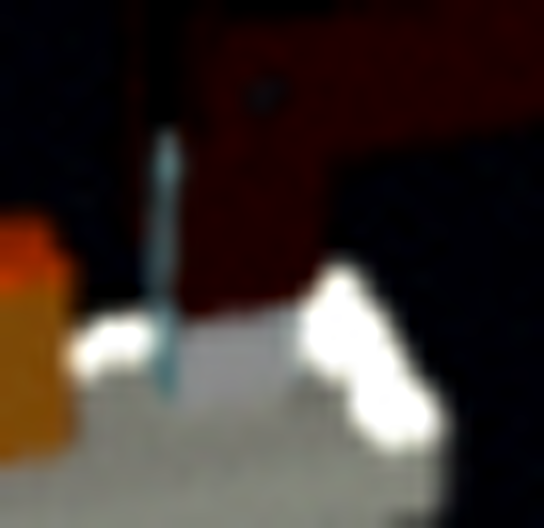

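Run:
```python
from h import *
f=load("side",10);g=load("side",0)
o=[]
for h in(f,g):
  c=h["color"][215:240,270:300,::-1].astype(float); 
  c=np.clip((c-90)*2.5,0,255) if h is f else np.clip((c-120)*2,0,255)
  o.append(cv2.resize(c.astype(np.uint8),None,fx=13,fy=13,interpolation=2))
cv2.imwrite("pics/s10b.png",np.hstack(o))
print(f["color"][222:236,272:296,0])
```

```text
[[109  70  60  56  60  85  92  81  78  80  78  80  77  80  80 106 192 218
  145  79  61  59  61  58]
 [105  68  54  54  63  85  90  78  78  81  82  82  84  90 105 166 231 238
  191 108  67  60  59  60]
 [104  83 104 117 134 119 109  87  88  97 106 107 117 129 155 225 241 242
  232 178  99  62  58  59]
 [135 152 217 226 226 175 127 118 131 136 140 140 143 147 171 236 242 242
  241 231 141  69  59  60]
 [183 226 238 240 237 183 129 139 150 150 151 151 150 151 178 235 242 242
  242 240 188 100  63  59]
 [198 232 213 201 197 146 118 143 151 152 152 152 152 153 168 201 236 241
  242 242 231 141  72  60]
 [165 190 160 149 147 130 113 144 152 152 152 152 150 152 146 151 189 207
  239 242 240 187 105  67]
 [141 143 143 139 142 137 123 145 151 151 150 150 149 147 136 134 142 165
  236 242 242 233 178  98]
 [134 140 142 140 141 142 140 146 150 147 147 148 147 143 137 136 139 159
  234 242 242 242 231 140]
 [132 136 140 140 141 140 143 144 144 143 144 143 143 142 139 141 141 148
  199 237 241 241 237 163]
 [134 136 140 140 141 139 142 141 140 141 142 141 140 141 142 141 142 142
  153 195 219 207 197 139]
 [139 139 142 141 141 139 141 141 142 141 140 142 141 142 142 142 145 145
  146 154 167 157 150 114]
 [141 140 141 142 142 142 143 140 143 143 141 145 145 145 146 145 146 147
  146 148 150 148 144 112]
 [142 142 142 143 143 143 144 144 146 145 146 147 147 148 148 148 148 148
  148 146 148 147 144 111]]
```

View pics/s10b.png

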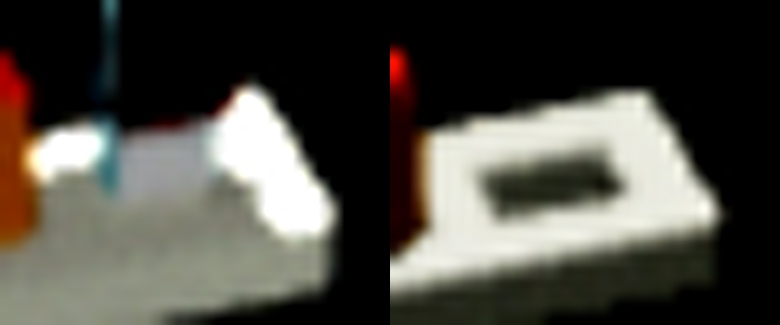

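Run:
```python
from h import *
f=load("side",10);g=load("side",0)
print("frame0 rows 222-236, cols 276-290"); print(g["color"][222:236,276:290,0])
p=np.array([648.7,-62.1,0]);y=-3.0265+np.pi
x=np.array([np.cos(y),np.sin(y),0]);n=np.array([-np.sin(y),np.cos(y),0])
for k in(-11.25,0,11.25): print("cell front foot",k,proj(f,p+x*(k+1.2)-n*6.25+[0,0,19.8]).round(2))
for c in((649,-61.6),(652.2,-61.2)):
  q=np.array([*c,18.])
  for k in(-1,0,1): print("slot front chamfer",c,k,proj(f,q+x*k*14.75-n*9.75).round(2),"back",proj(f,q+x*k*14.75+n*9.75).round(2))
```

```text
frame0 rows 222-236, cols 276-290
[[ 56  56  60  69  71  83  95 117 141 152 178 212 217 213]
 [ 93 101 116 142 150 178 212 218 222 224 228 234 235 232]
 [205 217 219 223 224 229 234 236 236 235 236 237 237 236]
 [234 236 235 236 236 236 236 235 232 230 229 236 237 237]
 [236 236 234 231 230 225 220 216 205 200 204 232 237 237]
 [230 223 214 202 199 180 169 164 158 157 175 225 235 237]
 [216 181 165 156 154 144 141 140 140 138 145 192 228 236]
 [223 170 143 139 139 138 138 137 139 141 135 162 219 235]
 [233 198 152 143 145 145 149 153 165 182 186 218 232 236]
 [236 222 175 181 186 203 219 222 225 228 229 235 237 237]
 [237 234 226 228 229 231 236 236 236 236 235 235 235 234]
 [237 237 237 237 236 236 235 235 234 227 218 214 196 189]
 [236 236 235 234 227 217 213 196 189 178 167 162 149 143]
 [218 214 195 188 179 165 162 147 145 143 141 140 139 136]]
cell front foot -11.25 [277.93 230.21]
cell front foot 0 [282.13 229.38]
cell front foot 11.25 [286.3  228.55]
slot front chamfer (649, -61.6) -1 [276.68 231.81] back [274.22 227.25]
slot front chamfer (649, -61.6) 0 [282.19 230.71] back [279.66 226.19]
slot front chamfer (649, -61.6) 1 [287.66 229.62] back [285.07 225.13]
slot front chamfer (652.2, -61.2) -1 [277.89 231.56] back [275.41 227.01]
slot front chamfer (652.2, -61.2) 0 [283.39 230.47] back [280.84 225.95]
slot front chamfer (652.2, -61.2) 1 [288.85 229.38] back [286.24 224.9 ]
```

Emit:
jog_arm([
  [1, 0, 1.5, 0, 0, 0, 0],
  [1, 0, 3, 0, 0, 0, 0],
  [1, 0, 4, 0, 0, 0, 0],
  [1, 0, 5, 0, 0, 0, 0],
  [1, 0, 5, 0, 0, 0, 0],
])

```text
clock: 14.85
tcp_pos: [648.5, -62.0, 61.3]
tool_rot: [0.041, -0.041, 0.706, -0.706]
wrist_force: [-0.1, 0.5, -1.1]
gripper_width: 0.139
```

```bash
python3 g.py 649 -61.7 51.5 -3.028
```

```text
t 14.85 tcp [648.5 -62.   61.3] yaw -3.0266 ydir [-3.e-04  0.e+00 -1.e+00] q [-0.39  0.73  0.62  1.72 -0.53  0.87 -1.  ] F [-0.1  0.5 -1.1] w 0.139
shift [-0.5  9.8 -0.2] turn [0.     0.0014 0.0003] dist 10.0
```

Emit:
jog_arm([
  [1, 0, 1.5, 0, 0, 0, 0],
  [1, 0, 3, 0, 0, 0, 0],
  [1, 0, 4.5, 0, 0, 0, 0],
  [1, 0, 6, 0, 0, 0, 0],
  [1, 0, 7.5, 0, 0, 0, 0],
  [1, 0, 8.5, 0, 0, 0, 0],
  [1, 0, 9.2, 0, 0, 0, 0],
  [1, 0, 9.2, 0, 0, 0, 0],
  [1, 0, 9.2, 0, 0, 0, 0],
])

```text
clock: 15.75
tcp_pos: [648.7, -62.0, 52.3]
tool_rot: [0.041, -0.041, 0.706, -0.706]
wrist_force: [0.8, -0.1, -0.5]
gripper_width: 0.144
```

```bash
python3 g.py 649 -61.7 51 -3.028
```

```text
t 15.75 tcp [648.7 -62.   52.3] yaw -3.0266 ydir [ 1.e-04  0.e+00 -1.e+00] q [-0.38  0.74  0.61  1.72 -0.54  0.85 -0.99] F [ 0.8 -0.1 -0.5] w 0.144
shift [-0.3  1.3 -0.3] turn [ 0.      0.0014 -0.0001] dist 1.0
```

Foot ~1.5 mm above the floor; lower slowly until contact, then open.

Emit:
jog_arm([
  [1, 0, 0.5, 0, 0, 0, 0],
  [1, 0, 1, 0, 0, 0, 0],
  [1, 0, 1.4, 0, 0, 0, 0],
  [1, 0, 1.4, 0, 0, 0, 0],
])

```text
clock: 16.15
tcp_pos: [648.6, -62.0, 50.9]
tool_rot: [0.041, -0.041, 0.706, -0.706]
wrist_force: [0.2, -0.1, -0.2]
gripper_width: 0.141
```

```bash
python3 g.py 649 -61.7 51 -3.028
```

```text
t 16.15 tcp [648.6 -62.   50.9] yaw -3.0265 ydir [-1.e-04  0.e+00 -1.e+00] q [-0.38  0.75  0.61  1.72 -0.54  0.85 -0.99] F [ 0.2 -0.1 -0.2] w 0.141
shift [-0.4 -0.1 -0.2] turn [0.     0.0015 0.0001] dist 0.0
```

Emit:
jog_arm([
  [1, 0, 0.3, 0, 0, 0, 0],
  [1, 0, 0.5, 0, 0, 0, 0],
  [1, 0, 0.5, 0, 0, 0, 0],
])

```text
clock: 16.45
tcp_pos: [648.7, -62.1, 50.8]
tool_rot: [0.041, -0.041, 0.706, -0.706]
wrist_force: [-1.3, 0.6, 4.4]
gripper_width: 0.138
```

```bash
python3 g.py 649 -61.7 51 -3.028
```

```text
t 16.45 tcp [648.7 -62.1  50.8] yaw -3.0266 ydir [ 2.e-04  2.e-04 -1.e+00] q [-0.38  0.75  0.61  1.72 -0.54  0.85 -0.99] F [-1.3  0.6  4.4] w 0.138
shift [-0.4 -0.2 -0.3] turn [ 0.0002  0.0014 -0.0002] dist 1.0
```

Emit:
jog_arm([
  [0.6, 0, -0.3, 0, 0, 0, 0],
  [0.5, 0, -0.3, 0, 0, 0, 0],
  [0.3, 0, -0.3, 0, 0, 0, 0],
  [0.2, 0, -0.3, 0, 0, 0, 0],
  [0, 0, -0.3, 0, 0, 0, 0],
  [0, 0, -0.3, 0, 0, 0, 0],
])

```text
clock: 17.05
tcp_pos: [648.6, -62.0, 50.6]
tool_rot: [-0.041, 0.041, -0.706, 0.706]
wrist_force: [0.2, 0.2, 0.5]
gripper_width: 0.495
```

Emit:
jog_arm([
  [0, 0, -10, 0, 0, 0, 0],
  [0, 0, -40, 0, 0, 0, 0],
  [0, 0, -80, 0, 0, 0, 0],
  [-0.5, 0, -110, 0, 0, 0, 0],
  [-1, 0, -130, 0, 0, 0, 0],
  [-1, 0, -130, 0, 0, 0, 0],
])

```text
clock: 17.65
tcp_pos: [650.3, -62.6, 184.7]
tool_rot: [-0.043, 0.038, -0.706, 0.706]
wrist_force: [0.5, -0.7, -0.1]
gripper_width: 0.732
```

```bash
python3 snap.py 11; python3 cr.py 11 side 180 305 190 310 6 pics/s11.png; python3 g.py 535 -245 180 -0.14;python3 g.py 535 -245 180 -3.28
```

```text
t 17.75 tcp [648.6 -61.9 181. ] yaw -3.0265 ydir [ 7.e-04  4.e-04 -1.e+00] q [-0.45  0.6   0.71  1.63 -0.43  1.07 -1.07] F [0.5 0.3 0.3] w 0.825
shift [133.9   0.9 168.9] turn [-1.1000e-03 -2.8865e+00 -6.0000e-04] dist 216.0
t 17.75 tcp [648.6 -61.9 181. ] yaw -3.0265 ydir [ 7.e-04  4.e-04 -1.e+00] q [-0.45  0.6   0.71  1.63 -0.43  1.07 -1.07] F [0.5 0.3 0.3] w 0.825
shift [133.9   0.9 168.9] turn [ 0.0004  0.2535 -0.0007] dist 216.0
```

View pics/s11.png

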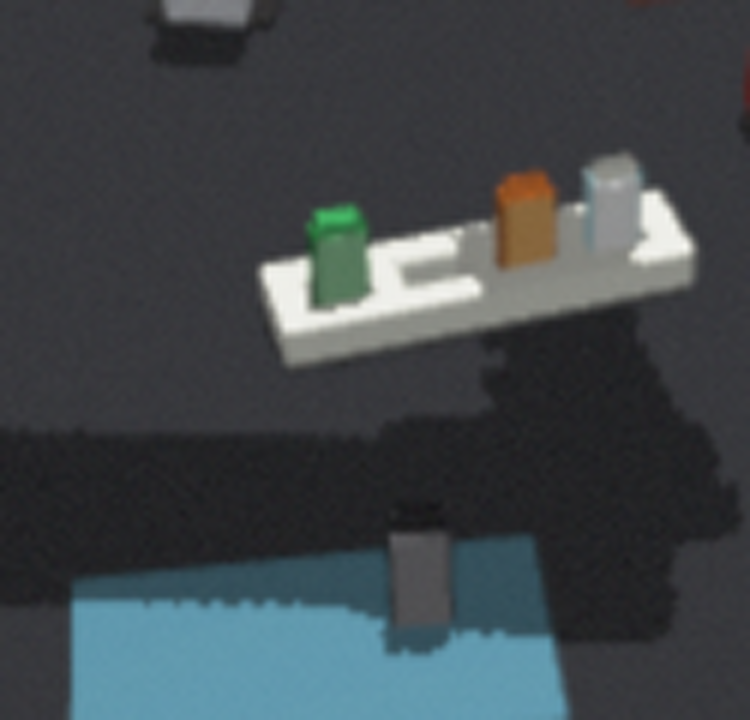

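Emit:
jog_arm([
  [-1, 27, 0, 34, 0, 0.06, 0],
  [-1, 54, 0, 68, 0, 0.12, 0],
  [-1, 80, 0, 101, 0, 0.18, 0],
  [-1, 107, 0, 135, 0, 0.25, 0],
  [-1, 132, 0, 169, 0, 0.253, 0],
  [-1, 132, 30, 169, 0, 0.253, 0],
  [-1, 132, 60, 169, 0, 0.253, 0],
  [-1, 132, 70, 169, 0, 0.253, 0],
  [-1, 132, 70, 169, 0, 0.253, 0],
])

```text
clock: 18.65
tcp_pos: [535.6, -244.4, 108.7]
tool_rot: [-0.05, 0.047, 0.706, -0.705]
wrist_force: [-0.1, -1.1, 0.8]
gripper_width: 1.004
```

```bash
python3 g.py 536.5 -245.2 48.8 -3.28
```

```text
t 18.65 tcp [ 535.6 -244.4  108.7] yaw 3.0036 ydir [-0.0043  0.001  -1.    ] q [-0.18  0.61  0.74  1.85 -0.51  0.89 -0.9 ] F [-0.1 -1.1  0.8] w 1.004
shift [-1.3 59.9  0.7] turn [0.0004 0.0004 0.0044] dist 60.0
```

Emit:
jog_arm([
  [-1, -1, 20, 0.8, 0, 0, 0],
  [-1, -1, 40, 0.8, 0, 0, 0],
  [-1, -1, 52, 0.8, 0, 0, 0],
  [-1, -1, 59, 0.8, 0, 0, 0],
  [-1, -1, 59, 0.8, 0, 0, 0],
  [0, -1, 59, 0.8, 0, 0, 0],
  [0.3, -1, 59, 0.8, 0, 0, 0],
  [0.3, -1, 59, 0.8, 0, 0, 0],
])

```text
clock: 19.45
tcp_pos: [538.2, -246.1, 52.4]
tool_rot: [0.048, -0.049, -0.705, 0.705]
wrist_force: [0.4, 0.2, -0.8]
gripper_width: 0.765
```

```bash
python3 snap.py 12;python3 cr.py 12 side 220 280 255 315 10 pics/s12.png;  python3 g.py 536.5 -245.2 48.8 -3.28
python3 - <<'E'
from h import *
from cell import get_state
f=load("side",12); p=get_state()["tcp_pos"]; y=-.14
x=np.array([np.cos(y),np.sin(y),0]);n=np.array([-np.sin(y),np.cos(y),0])
for k in(-11.25,11.25): print("cell foot",((proj(f,[p[0],p[1],2]+x*k-n*6.25)+.5-[220,255])*10).round(0))
w=get_state()["gripper_width"]*44
for k in(-10,10): print("tip",((proj(f,[p[0],p[1],p[2]-25]+x*k-n*(w+8))+.5-[220,255])*10).round(0))
E
```

```text
t 19.55 tcp [ 538.  -246.    52.1] yaw 3.0036 ydir [ 7.e-04 -1.e-04 -1.e+00] q [-0.13  0.68  0.67  1.88 -0.59  0.79 -0.85] F [ 0.5 -0.5 -0.2] w 0.679
shift [ 1.6  3.3 -0.6] turn [ 0.      0.0004 -0.0007] dist 4.0
cell foot [251. 395.]
cell foot [355. 391.]
tip [256. 424.]
tip [353. 420.]
```

View pics/s12.png

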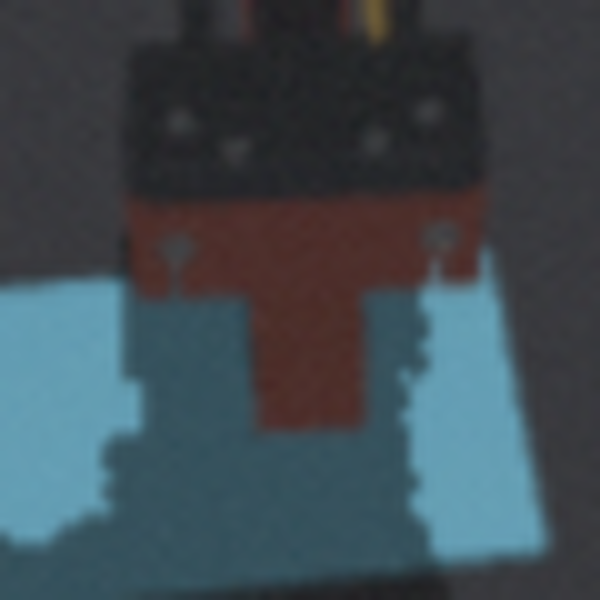

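Emit:
jog_arm([
  [0.3, 1, 1.5, -0.5, 0, 0, 0],
  [0.5, 1, 3.3, -0.5, 0, 0, 0],
  [0.6, 1, 3.3, -0.5, 0, 0, 0],
  [0.65, 1, 3.3, -0.5, 0, 0, 0],
  [0.7, 1, 3.3, -0.5, 0, 0, 0],
  [0.8, 1, 3.3, -0.5, 0, 0, 0],
  [1, 1, 3.3, -0.5, 0, 0, 0],
  [1, 1, 3.3, -0.5, 0, 0, 0],
  [1, 1, 3.3, -0.5, 0, 0, 0],
  [1, 1, 3.3, -0.5, 0, 0, 0],
])

```text
clock: 20.55
tcp_pos: [536.8, -245.4, 48.4]
tool_rot: [0.049, -0.049, -0.705, 0.705]
wrist_force: [0.2, -0.4, -0.9]
gripper_width: 0.137
```

```bash
python3 g.py 536.5 -245.2 48.8 -3.28
```

```text
t 20.55 tcp [ 536.8 -245.4   48.4] yaw 3.0035 ydir [-0. -0. -1.] q [-0.12  0.68  0.67  1.88 -0.59  0.78 -0.84] F [ 0.2 -0.4 -0.9] w 0.137
shift [ 0.4 -0.4 -0.1] turn [-0.      0.0003  0.    ] dist 1.0
```

Emit:
jog_arm([
  [1, 0, -10, 0, 0, 0, 0],
  [1, 0, -30, 0, 0, 0, 0],
  [1, 0, -60, 0, 0, 0, 0],
  [1, 0, -90, 0, 0, 0, 0],
  [1, 0, -120, 0, 0, 0, 0],
  [1, 0, -150, 0, 0, 0, 0],
  [1, 0, -172, 0, 0, 0, 0],
  [1, 0, -172, 0, 0, 0, 0],
  [1, 0, -172, 0, 0, 0, 0],
])

```text
clock: 21.45
tcp_pos: [536.9, -245.2, 220.8]
tool_rot: [-0.048, 0.049, 0.706, -0.705]
wrist_force: [-0.5, 1.3, -0.5]
gripper_width: 0.146
```

```bash
python3 snap.py 13;python3 cr.py 13 side 200 300 180 290 6 pics/s13.png;  python3 g.py 535 277 220 -1.868
```

```text
t 21.55 tcp [ 536.4 -244.9  219.5] yaw 3.0036 ydir [-1.3e-03  7.0e-04 -1.0e+00] q [-0.25  0.48  0.84  1.76 -0.39  1.09 -0.99] F [-0.7  0.7 -0.5] w 0.141
shift [ 7.310e+01 -1.000e-01 -5.167e+02] turn [ 1.4000e-03 -1.4115e+00  8.0000e-04] dist 522.0
```

View pics/s13.png

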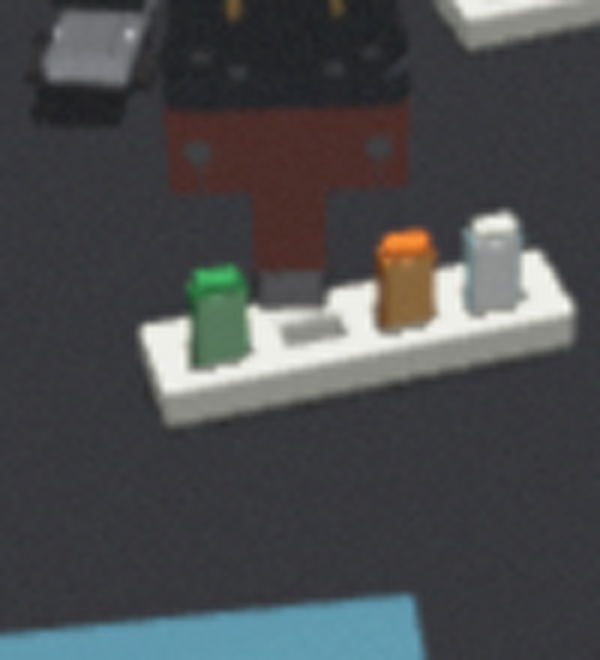

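Emit:
jog_arm([
  [1, 6, 0, -43, 0, -0.118, 0],
  [1, 12, 0, -86, 0, -0.235, 0],
  [1, 18, 0, -129, 0, -0.353, 0],
  [1, 24, 0, -172, 0, -0.47, 0],
  [1, 30, 0, -215, 0, -0.588, 0],
  [1, 36, 0, -258, 0, -0.706, 0],
  [1, 42, 0, -301, 0, -0.823, 0],
  [1, 48, 0, -344, 0, -0.94, 0],
  [1, 55, 0, -387, 0, -1.06, 0],
  [1, 61, 0, -430, 0, -1.175, 0],
])

```text
clock: 22.55
tcp_pos: [534.6, 190.5, 219.3]
tool_rot: [0.351, -0.353, 0.613, -0.613]
wrist_force: [1.3, 0.2, 0.6]
gripper_width: 0.14
```

Emit:
jog_arm([
  [1, 0, 0, 0, 0, 0, 0],
  [1, 0, 0, 0, 0, 0, 0],
])

```text
clock: 22.75
tcp_pos: [534.8, 189.6, 219.0]
tool_rot: [-0.35, 0.352, -0.614, 0.614]
wrist_force: [0.1, -1.6, -0.4]
gripper_width: 0.136
```

```bash
python3 g.py 535 277 220 -1.868
```

```text
t 22.75 tcp [534.8 189.6 219. ] yaw -2.103 ydir [-0.0021 -0.0014 -1.    ] q [-0.81  0.36  0.49  1.8  -0.2   1.03 -0.77] F [ 0.1 -1.6 -0.4] w 0.136
shift [-75.4  -1.1 -44.2] turn [ 0.0014 -0.235   0.0021] dist 87.0
```

Emit:
jog_arm([
  [1, -25, 0, -15, 0, -0.08, 0],
  [1, -50, 0, -29, 0, -0.16, 0],
  [1, -75.4, 0, -44, 0, -0.235, 0],
  [1, -75.4, 0, -44, 0, -0.235, 0],
  [1, -75.4, 0, -44, 0, -0.235, 0],
  [1, -75.4, 0, -44, 0, -0.235, 0],
])

```text
clock: 23.35
tcp_pos: [536.4, 274.3, 220.2]
tool_rot: [-0.419, 0.419, -0.569, 0.57]
wrist_force: [1.6, 0.9, 0.1]
gripper_width: 0.139
```

```bash
python3 g.py 535 277 150 -1.868
```

```text
t 23.35 tcp [536.4 274.3 220.2] yaw -1.8725 ydir [-3.0e-04 -1.1e-03 -1.0e+00] q [-0.86  0.41  0.42  1.71 -0.19  1.06 -0.69] F [1.6 0.9 0.1] w 0.139
shift [-2.2 70.2 -2.1] turn [-0.     -0.0045  0.0011] dist 70.0
```

Emit:
jog_arm([
  [1, -2.2, 0, -2.1, 0, -0.003, 0],
  [1, -2.2, 15, -2.1, 0, -0.003, 0],
  [1, -2.2, 35, -2.1, 0, -0.003, 0],
  [1, -2.2, 55, -2.1, 0, -0.003, 0],
  [1, -2.2, 70, -2.1, 0, -0.003, 0],
  [1, -2.2, 80, -2.1, 0, -0.003, 0],
  [1, -2.2, 84, -2.1, 0, -0.003, 0],
  [1, -2.2, 84, -2.1, 0, -0.003, 0],
  [1, -2.2, 84, -2.1, 0, -0.003, 0],
])

```text
clock: 24.25
tcp_pos: [535.2, 279.1, 137.1]
tool_rot: [-0.421, 0.42, -0.568, 0.568]
wrist_force: [-0.3, 0.1, -0.7]
gripper_width: 0.138
```

```bash
python3 g.py 535 277 135.1 -1.868; python3 snap.py 14; python3 cr.py 14 side 195 245 110 160 10 pics/s14.png;python3 cr.py 14 top 110 170 205 265 9 pics/t14.png; python3 g.py 535 277 135.1 -1.868
python3 - <<'E'
from h import *
f=load("top",14); im=f["color"].astype(int)
a=np.radians(73.0); d=np.array([np.cos(a),np.sin(a)]); n=np.array([-d[1],d[0]]); o=np.array([534.9,279.3])
P=cloud(f); Z=P[...,2]; L=(P[...,:2]-o)@d; W=(P[...,:2]-o)@n
m=(Z>85)&(Z<130)&(L<-5)&(L>-25)&(abs(W)<12); print(np.c_[L[m],W[m],Z[m],im[m]].round(0).astype(int))
m2=(Z>85)&(Z<125)&(L<-25)&(L>-70)&(abs(W)<18); print("near tube",np.sort(L[m2])[-8:].round(1))
print(im[232:244,130:145,0])
E
```

```text
t 24.25 tcp [535.2 279.1 137.1] yaw -1.8668 ydir [ 9.e-04  5.e-04 -1.e+00] q [-0.84  0.51  0.38  1.78 -0.23  0.89 -0.65] F [-0.3  0.1 -0.7] w 0.138
shift [2.1 2.  0.4] turn [-0.0007  0.0012 -0.0008] dist 3.0
t 24.35 tcp [535.2 279.2 137.2] yaw -1.8667 ydir [ 1.1e-03  8.0e-04 -1.0e+00] q [-0.84  0.51  0.38  1.78 -0.23  0.89 -0.65] F [-0.4 -0.4 -0.4] w 0.142
shift [2.1 2.1 0.5] turn [-0.0008  0.0013 -0.0011] dist 3.0
[[-12 -10 125  67  54  51]
 [-12 -11 117 159 153 157]
 [ -8  -6 128  33  24  24]
 [-13  -8 126  88  78  80]
 [-10  -5 122  43  42  42]
 [-12  -2 124  20  20  19]
 [-11  -3 115  74  76  77]
 [-11   1 128   7   9   7]
 [-11   0 119   4   5   4]
 [-11  -1 110  23  23  23]
 [-10  -2 100  88  88  89]
 [-12  -3  96 190 191 196]
 [-11   4 126  14  12  12]
 [-10   2 113   5   4   5]
 [-10   1 104  27  23  25]
 [-11   0  99 104 104 108]
 [-13   5 119  21  22  22]
 [ -8   3  95  38  40  41]
 [-11   3  95 132 132 134]
 [-11   8 117  52  46  45]
 [ -9   7 104  84  83  86]
 [-12   6 103 116 116 118]
 [-11   5  91 173 174 178]
 [-12  11 119  92  87  89]]
near tube [-40.4 -40.2 -40.  -39.9 -39.8 -39.6 -39.5 -37.9]
[[ 28  38  59  67  59  67  73  46  40  85 132  90  64  56  52]
 [ 35  45  53  64  49  48  52  52  67 159 244 190 148 129  98]
 [ 27  41  62  71  56  42  33  47  88 176 248 247 248 240 199]
 [ 27  52  66  58  51  42  28  43 122 221 247 244 244 245 246]
 [ 42  54  65  48  45  30  11  20  74 170 238 244 242 243 242]
 [ 36  59  72  48  48  31   7   4  23  88 190 242 243 242 240]
 [ 28  33  37  40  44  28  14   5  27 104 224 243 242 243 242]
 [ 31  27  29  26  28  27  19  21  38 132 243 243 242 242 242]
 [ 29  34  29  29  24  31  52  84 116 173 244 242 241 240 242]
 [ 30  30  31  24  20  33  92 180 229 245 245 243 241 241 242]
 [ 26  36  29  24  28  61 144 245 248 246 244 243 243 243 243]
 [ 31  33  24  25  50 102 160 235 243 237 241 244 244 245 245]]
```

View pics/s14.png

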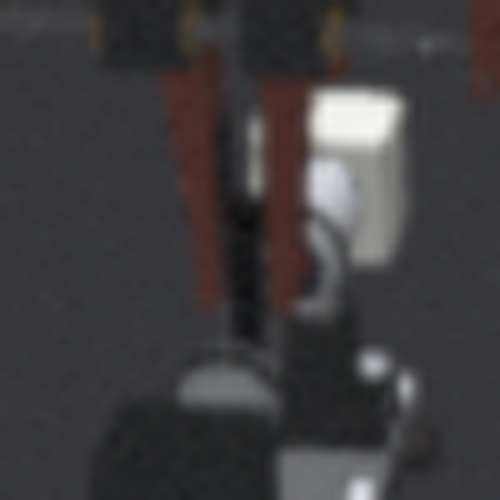

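View pics/t14.png

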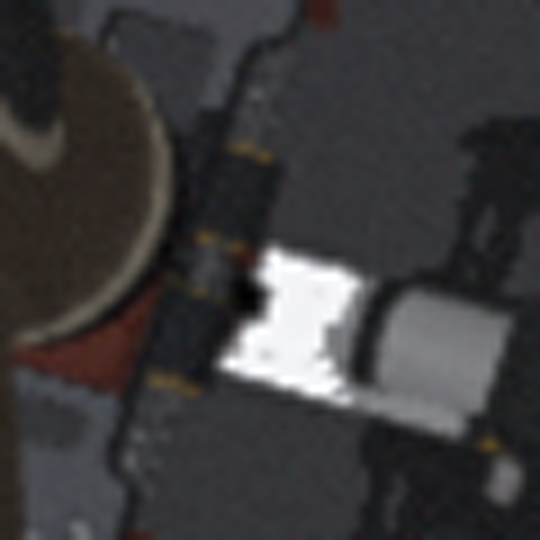

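Emit:
jog_arm([
  [1, 1.9, 1, 0.4, 0, 0.001, 0],
  [1, 1.9, 2, 0.4, 0, 0.001, 0],
  [1, 1.9, 2, 0.4, 0, 0.001, 0],
  [1, 1.9, 2, 0.4, 0, 0.001, 0],
  [1, 1.9, 2, 0.4, 0, 0.001, 0],
  [1, 1.9, 2, 0.4, 0, 0.001, 0],
])

```text
clock: 24.95
tcp_pos: [534.6, 277.1, 134.4]
tool_rot: [0.421, -0.421, 0.568, -0.568]
wrist_force: [0.2, 1.2, -0.1]
gripper_width: 0.145
```

```bash
python3 g.py 535 277 135.1 -1.868; python3 snap.py 15
python3 - <<'E'
from h import *
f=load("top",15); im=f["color"].astype(int)
a=np.radians(73.0); d=np.array([np.cos(a),np.sin(a)]); n=np.array([-d[1],d[0]]); o=np.array([534.9,279.3])
P=cloud(f); Z=P[...,2]; L=(P[...,:2]-o)@d; W=(P[...,:2]-o)@n
m=(Z>88)&(Z<130)&(L<-5)&(L>-25)&(abs(W)<7)&(im.max(2)<30); print(m.sum(),L[m].mean(),W[m].mean())
m2=(Z>85)&(Z<125)&(L<-25)&(L>-70)&(abs(W)<18); print("near tube",np.sort(L[m2])[-8:].round(1))
E
python3 cr.py 15 side 180 320 100 320 2.7 pics/s15.png
```

```text
t 24.95 tcp [534.6 277.1 134.4] yaw -1.8676 ydir [ 0.  0. -1.] q [-0.84  0.51  0.38  1.79 -0.24  0.89 -0.65] F [ 0.2  1.2 -0.1] w 0.145
shift [-0.1 -0.7  0.4] turn [-0.      0.0004 -0.0001] dist 1.0
7 -13.157928524696612 1.7752579109053783
near tube [-40.7 -40.5 -40.5 -40.1 -39.9 -39.8 -39.7 -39.2]
```

View pics/s15.png

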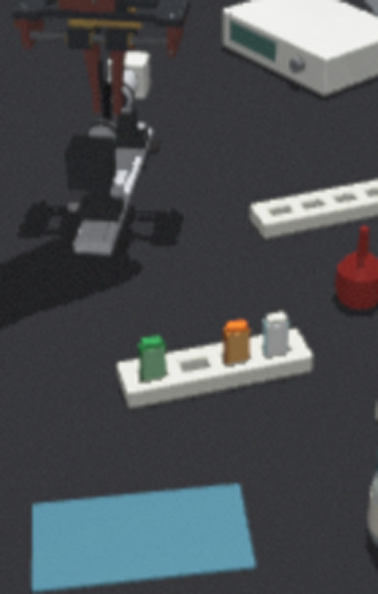

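Emit:
jog_arm([
  [1, 0, -0.7, 0.6, 0, 0, 0],
  [1, 0, -0.7, 0.6, 0, 0, 0],
  [1, 0, -0.7, 0.6, 0, 0, 0],
  [1, 0, -0.7, 0.6, 0, 0, 0],
  [1, 0, -0.7, 0.6, 0, 0, 0],
  [1, 0, -0.7, 0.6, 0, 0, 0],
  [1, 0, -0.7, 0.6, 0, 0, 0],
  [1, 0, -0.7, 0.6, 0, 0, 0],
  [1, 0, -0.7, 0.6, 0, 0, 0],
  [1, 0, -0.7, 0.6, 0, 0, 0],
])

```text
clock: 26.05
tcp_pos: [535.1, 276.9, 135.1]
tool_rot: [-0.421, 0.421, -0.568, 0.568]
wrist_force: [-0.5, -0.2, -1.1]
gripper_width: 0.143
```

Emit:
jog_arm([
  [1, 0, 0, 0, 0, 0, 0],
  [1, 0, 0, 0, 0, 0, 0],
  [1, 0, 0, 0, 0, 0, 0],
  [1, 0, 0, 0, 0, 0, 0],
  [1, 0, 0, 0, 0, 0, 0],
  [1, 0, 0, 0, 0, 0, 0],
  [1, 0, 0, 0, 0, 0, 0],
  [1, 0, 0, 0, 0, 0, 0],
  [1, 0, 0, 0, 0, 0, 0],
  [1, 0, 0, 0, 0, 0, 0],
])

```text
clock: 27.05
tcp_pos: [535.1, 276.8, 135.1]
tool_rot: [0.421, -0.421, 0.568, -0.568]
wrist_force: [-1.0, -0.4, -0.3]
gripper_width: 0.14
```

```bash
python3 g.py 535 277 135.1 -1.868; python3 -c "
from cell import robot; print(robot.job_done())"
```

```text
t 27.05 tcp [535.1 276.8 135.1] yaw -1.8676 ydir [ 0.  0. -1.] q [-0.84  0.51  0.38  1.79 -0.24  0.89 -0.65] F [-1.  -0.4 -0.3] w 0.14
shift [-0.1  0.  -0.2] turn [-0.      0.0004 -0.    ] dist 0.0
the job is handed in; nothing more can be done
None
```

The job is done and was handed in at 27.05 s on the robot's clock.

- **Clear cell:** I gripped it by its frosted faces and held it still in the light path for about 2 s. It then went into the empty rack compartment next to the amber cell (slot3 in my numbering). It touched the floor at 4.4 N, I let go, and the later pictures show it standing upright.
- **Grey cell:** I gripped it the same way, and it was still in the light path at hand-in after about 2 s of holding.

**Last checks:**
- **Height and tilt:** From the arm's own readings, the grey cell's foot is about 88.7 mm above the bench, so the light axis crosses the middle of the lower half. The tool points straight down.
- **Direction:** The cell is square to my measured light-path direction of 73.0°. My fits to that direction ranged from 72.6° to 73.3°.
- **Midway position:** The top camera's depth put the gap from the cell's window to the near lens at about 26.8 mm against an ideal 26.75 mm. That reading came before the last small correction, which did not move the cell along the light path.
- **Other objects:** The amber and green cells and the blower looked untouched. The jar was only partly in that last picture, and I did not check it separately. No contact with the photometer showed up.

**Disagreements:** The two cameras differed by 2–4 mm along world x, so I averaged them and compared positions within a single view. The last sideways reading was 1.8 mm off, from only 7 pixels. I corrected 0.6 mm of that and did not measure again, so centring across the light path is known to only about 1–2 mm.

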